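# Gauge a bird's leg ring in the bench micrometer by its ratchet

### The job

Set the red leg ring flat over the stub on the micrometer's carriage and let go, push the carriage (it has a black handle) gently all the way in to its stop, then turn the dark ratchet stop on top of the micrometer clockwise (seen from above) until it slips on the clamped ring, letting it slip for a quarter to half a turn, and leave the ring clamped. Let the ratchet stop sink with the spindle as it turns, never force it down on the ring, and leave all other things where they are.

Things in the scene. Friction and masses are not known exactly. Their poses are not given: they have to be found in the camera images.
- red_ring: red leg ring for a large bird, a plain open tube standing upright on the white pad: outside diameter 30 mm, hole 24 mm, height 22 mm, 10 to 21 g; origin at the centre of its underside, z up along its axis. A larger blue ring (34 mm) and a smaller steel one (26 mm) stand near it in any order and are not wanted.
- gauge: green fixed bench micrometer, base 110 x 310 mm, 16 mm high, from y -230 to +80 mm. Origin under the base, straight below the upright spindle axis. The carriage slides along its y: home is +y, out is -y. Column at y +43 to +73 mm; its head, 56 mm wide, reaches over the spindle axis to y -22 mm, 95 to 121 mm above the origin. On the head stand sleeve, silver thimble, ratchet stop.
- carriage (a joint): travel in m of the aluminium carriage (46 mm wide): 0 fully out, 0.120 home against its stop, with the stub straight below the spindle. Starts at 0 to 0.02. It slides with 1 to 2 N and stays where left. Home means within 1.5 mm of the stop.
- nest (a point): centre of the foot of the stub on the carriage's flat top (30 mm above the gauge's origin). The stub is 18 mm in diameter and 7 mm high with a chamfered top; the ring goes over it and rests on the flat top, the ring's origin then at this point. Axes as the gauge's.
- handle: handle post on the carriage, 95 mm from the stub on the outer (gauge -y) side. Origin at its foot on the flat carriage top; the black round grip, 18 mm in diameter, reaches from 10 to 38 mm above it. It is sprung along the slide, 8 N per mm. Push it towards gauge +y, with never more than 25 N.
- ratchet_top (a point): centre of the top of the dark ratchet stop, an upright cylinder of 24 mm diameter, 38 mm high; 3 mm under it is the silver thimble (31 mm diameter, 26 mm high). Turned clockwise from above (0.03 N m) it takes the thimble along and spindle, thimble and ratchet stop sink together, 20 mm a turn (3.18 mm per rad): the hand must sink along.
- ratchet (a joint): angle in rad by which the ratchet stop has slipped on the thimble: 0 at the start, grows clockwise from above. It slips at 0.08 N m: once the ring is clamped (with about 15 N; it stops sinking), or if the hand keeps it from sinking. A slip of 0.9 to 4.4 is accepted at the end.
- spindle: steel spindle with a round foot (34 mm diameter) that comes down on the ring, carrying thimble and ratchet stop; it moves only up and down. Origin on its axis, level with the top of the thimble. At the start the foot hangs 2 to 7 mm above a ring on the stub. A push down on the ratchet stop adds to its force on the ring; more than 25 N spoils the ring. It stays clamped when let go.
- blue_ring: blue leg ring, 34 mm diameter, 26 mm high, origin under its centre; not to be moved
- steel_ring: bare steel leg ring, 26 mm diameter, 18 mm high, origin under its centre; not to be moved
- vial: amber glass vial with red cap, 44 mm diameter, 75 mm high, beyond the micrometer; not to be moved
- glove_box: white and blue glove box, 120 x 230 x 75 mm, on the left; not to be moved
- bowl: steel bowl, 100 mm diameter, 45 mm high, far right; not to be moved
- nest_brush: brush lying beyond the rings; not to be moved
- ring_case: grey plastic case, 70 x 110 x 30 mm, far left; not to be moved
Not all that is in view belongs to the job. Leave any yellow look-alike of the red_ring alone.

How it is judged:
By the outcome, as a careful person would: the job done as asked, in the order asked, and still so for the second after the job is handed in, with the robot touching nothing.
It also fails if it takes over 72 s, if anything falls off the work surface, if the arm or the gripper's body presses on something with over 40 N, if the wrist force passes 120 N, or if a joint passes its speed limit or range.

### The arm

A 6-joint arm with a two-finger parallel gripper is mounted at the origin on the work surface. World frame = base frame: x ahead of the robot, y to its left, z up, the work surface at z = 0. Lengths are in m, angles in rad, forces in N, time in s.
With the tool pointing down it reaches from about 0.375 to 0.975 m from the base axis. Payload 3.8 kg.
Tool frame: the origin (TCP) lies on the centre line of the jaws, within the pads' length; the fingertips stand ahead of it and the grasp point (between the pads) lies 6 mm ahead of it (tips_ahead is the z of the fingertips in the tool frame, in m); z points along the fingers, y is the line along which they close (so a half turn about z gives the same grasp; the last joint's range is limited). The gripper opens to 88 mm and grips with 3 to 60 N. Pads are 18 mm wide; open, the fingers measure 123 mm over their backs; the gripper's body (75 mm by 187 mm) begins 45 mm behind the grasp point.
Start: joints at [1.064, 0.264, 1.604, -0, 1.274, -0.037], TCP at [0.306, 0.602, 0.227] pointing down, gripper open.
Joint ranges: [-2.63, 2.63], [-0.94, 2.18], [0.31, 2.57], [-1.31, 4.45], [0, 2.66], [-2.55, 2.55]. Speed limits (rad/s): [2.57, 2.57, 3.14, 3.14, 3.14, 3.14].

### API

Orientations are given as a unit quaternion [w, x, y, z].
In Python, from cell import * gives the robot as it stands.
- The arm moves only by the tool step_arm, never from a script. Its argument "series" is one flat list of numbers, 7 for each row, row after row: the closure, from 0 (fully open) to 1 (shut), then the shift along the tool's x, y, z each as a share of 0.15 m, from -1 to 1, then the turn, a rotation vector about the tool's x, y, z each as a share of 180 degrees, from -1 to 1. In form: [gripper, x, y, z, rx, ry, rz, gripper, x, y, z, rx, ry, rz, ...]. A call has 1 to 8 rows; each row is the pose to reach, as a shift and turn from the pose commanded when the call began, along the tool's axes at that moment, turning the shorter way round; what a row does not reach only later rows make up. A row lasts 1/10 s, in which the tool goes at most 50 mm and 8.59 degrees, less where a joint would pass 70% of its speed; a pose out of reach is approached as far as the arm can. A call with a number of a shift or a turn outside -1 to 1 is refused whole. A call with a gripper value outside its range is refused whole. The fingers move at their own pace and stop on an object; "newtons" is the grip in N (left out, the last holds). Time passes only in rows, so rows that repeat a pose let the fingers close. It gives the time, the measured TCP pose, the force, the opening and the grip force at its end, in the units of the state.
- get_state(): the state, without advancing time (a new reading comes with each control period).
- read_camera(name): name is "side" or "top"; returns a dict with "color" (384x512x3 uint8, red, green, blue), "vertical_fov" (degrees; the focal length in pixels is half the picture's height over the tangent of half this angle, whatever the lens; pixels are square), "cx", "cy" (the principal point, pixels), "k1" (the pictures are not rectified: a ray, as slopes to the right and down, at radius r is drawn at 1 + k1 r^2 times it, then the intrinsics apply), "eye" and "orientation" of the camera in the world. Camera axes: x right, y up, looking along -z (the intrinsics and any distortion apply to the point x, -y, -z); pixel columns grow to the right and rows downward; lengths in m; the calibration is good to about 2 mm. A picture is of the moment at which its call begins. There is no depth.
- close_job(): hands the job in; it is judged then, once.
Trained networks look in a picture, given as the dict that the camera call returned (one of the last four; its "shot" number tells which), for a name from the list of things; names that differ only in an ending like _2 or _b are one class to them, and where a whole thing is asked for, a point or a joint stands for the part that bears it (a point fixed in the world has none). Each returns a list of dicts, best first, with "conf" (0 to 1); they miss things now and then, are a little off and sometimes report something else, mostly with a low value. They report only what shows in the picture. A call takes as long as a camera call. They do not tell look-alikes from the thing itself.
- masks_of(picture, label): "mask" (384x512 bool, what is visible of it) and "at" ([column, row] in pixels, amid what is visible of it).
- landmark_of(picture, label): "at" ([column, row] in pixels: a listed point, or the origin of a listed thing).
The state is a dict: "t": time; "joint_pos": joint angles; "qd": joint speeds; "tau": joint torques, N m; "position": TCP position; "tool_rot": TCP orientation; "force": force on the tool from outside, world axes, zero at the start; "ft_torque": the same for the moment, N m; "gripper_width": finger opening in m; "grasp_force": force on a finger pad.
Only numpy, scipy, OpenCV 4.12 (cv2) and the standard library are available. Lean on these libraries where they do the work, as an engineer would, in place of code of your own. Each camera call takes 0.05 s, during which the arm holds its last target. There are 200 camera calls.

## Working session

There is one attempt and no reset: what is moved stays moved. The work goes in short steps, Python scripts to look and compute and a tool call to move; the robot and the scene stay as the last step left them, time stands still between calls to the robot, and variables do not carry over. Pictures are saved under pics/ and viewed, at most 10 in all, crops included, and the job is handed in when it is done.

Besides the shell and the picture viewer there is one more tool, called after "Emit:" as name(argument=value, ...) on one line, values as JSON. step_arm: Moves the arm, as the interface text tells. Its arguments: {"type":"object","properties":{"series":{"type":"array"},"newtons":{"type":"number"}},"required":["series"]}

```bash
mkdir -p pics; ls
python3 - <<'E'
from cell import *
import cv2, numpy as np, pickle
print(get_state())
P={}
for n in ("side","top"):
    p=read_camera(n); P[n]=p
    print(n,{k:v for k,v in p.items() if k!="color"})
    cv2.imwrite(f"pics/{n}0.png",p["color"][:,:,::-1])
    for l in ["red_ring","gauge","nest","handle","ratchet_top","spindle","blue_ring","steel_ring"]:
        print(l,[(np.round(d["at"],1).tolist(),round(d["conf"],2)) for d in landmark_of(p,l)][:4])
pickle.dump(P,open("p0.pkl","wb"))
E
cd pics; python3 -c "
import cv2
cv2.imwrite('both0.png',cv2.resize(cv2.vconcat([cv2.imread('side0.png'),cv2.imread('top0.png')]),(400,600)))"
```

```text
pics
{'t': 0.0, 'joint_pos': array([ 1.06413731e+00,  2.64740039e-01,  1.60535333e+00, -3.57349796e-05,
        1.27369875e+00, -3.69093432e-02]), 'qd': array([ 0.00034276, -0.00142175, -0.00179304,  0.00056846,  0.00126736,
        0.00258055]), 'tau': array([ 1.08133154e-03, -5.02094007e+01, -3.56887329e+01,  7.30008585e-02,
        2.90820416e-02, -1.69987698e-04]), 'position': array([0.3052112 , 0.6012374 , 0.22550803]), 'tool_rot': array([-2.78772076e-04,  2.32716013e-01,  9.72544111e-01, -1.06395116e-03]), 'force': array([-0.42384176,  0.92703899,  0.11617039]), 'ft_torque': array([ 0.04566184, -0.01796444, -0.00982683]), 'grasp_force': 0.0, 'gripper_width': 0.08831819876212338}
side {'vertical_fov': 43.45544627634034, 'cx': 257.52187686935935, 'cy': 194.18471944387647, 'k1': 0.009674938373266663, 'eye': array([-0.13043563, -0.65271706,  0.81444337]), 'orientation': array([ 0.81164621,  0.43140128, -0.18782488, -0.34618662]), 'shot': 1}
red_ring [([288.3, 302.8], 0.77), ([259.9, 319.8], 0.72), ([294.3, 329.9], 0.63), ([261.9, 294.1], 0.6)]
gauge [([212.7, 210.3], 0.55)]
nest [(
[... 285 characters left out ...]
v': 48.144145597766126, 'cx': 258.4857123080303, 'cy': 190.19818734298946, 'k1': -0.03288022614459089, 'eye': array([0.52163089, 0.05171452, 1.40180932]), 'orientation': array([ 0.70693397,  0.0138686 , -0.02748156, -0.70660936]), 'shot': 2}
red_ring [([318.5, 253.7], 0.52), ([322.1, 230.3], 0.42), ([303.1, 235.2], 0.38), ([338.7, 241.4], 0.36)]
gauge [([205.2, 194.6], 0.72), ([325.2, 141.0], 0.19)]
nest [([236.9, 202.3], 0.87), ([134.3, 181.5], 0.24)]
handle [([134.7, 182.6], 0.71), ([270.3, 206.9], 0.43)]
ratchet_top [([200.8, 189.2], 0.4)]
spindle [([202.7, 189.2], 0.63)]
blue_ring [([332.5, 198.6], 0.52), ([207.5, 142.4], 0.38), ([272.3, 207.1], 0.36)]
steel_ring [([361.6, 229.1], 0.48)]
```

View pics/top0.png

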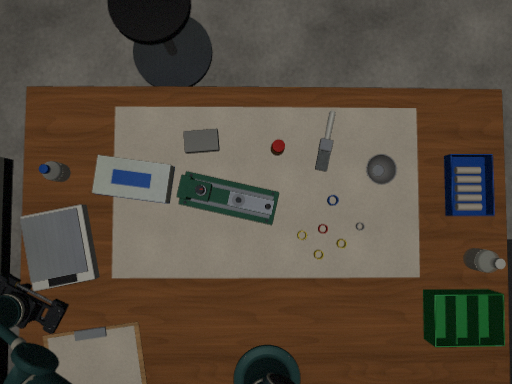

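View pics/side0.png

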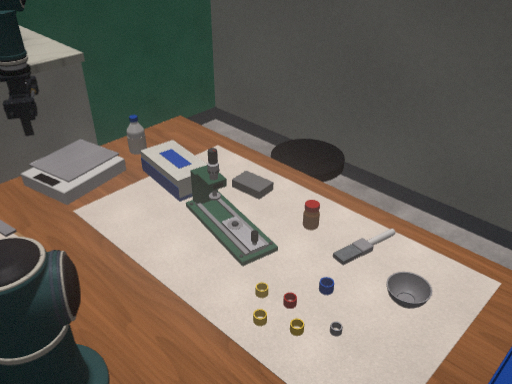

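```bash
cat > h.py <<'E'
import numpy as np, cv2
from scipy.spatial.transform import Rotation as R
def K(p):
    h=p["color"].shape[0]; f=h/2/np.tan(np.radians(p["vertical_fov"]/2))
    return f
def rot(q): return R.from_quat(np.roll(q,-1))
def ray(p,at):
    f=K(p); d=np.array([(at[0]-p["cx"])/f,(at[1]-p["cy"])/f]); u=d.copy()
    for _ in range(20): u=d/(1+p["k1"]*(u@u))
    return p["eye"],rot(p["orientation"]).apply([u[0],-u[1],-1])
def onz(p,at,z):
    e,d=ray(p,at); return e+d*(z-e[2])/d[2]
def proj(p,X):
    c=rot(p["orientation"]).inv().apply(np.asarray(X)-p["eye"]); u=np.array([c[0],-c[1]])/-c[2]
    u=u*(1+p["k1"]*(u@u)); return u*K(p)+[p["cx"],p["cy"]]
def tri(*pa):
    A=np.zeros((3,3));b=np.zeros(3)
    for p,at in pa:
        e,d=ray(p,at); d=d/np.linalg.norm(d); M=np.eye(3)-np.outer(d,d); A+=M;b+=M@e
    X=np.linalg.solve(A,b); return X,[np.round(proj(p,X)-at,1).tolist() for p,at in pa]
E
python3 - <<'E'
import pickle; from h import *
P=pickle.load(open("p0.pkl","rb")); s,t=P["side"],P["top"]
from cell import *
for n,p in P.items():
    for l in ["red_ring","ratchet","spindle","handle","carriage"]:
        try: print(n,l,[(np.round(d["at"],1).tolist(),round(d["conf"],2),np.argwhere(d["mask"]).min(0)[::-1].tolist(),np.argwhere(d["mask"]).max(0)[::-1].tolist()) for d in masks_of(p,l)][:5])
        except Exception as e: print(l,e)
def red(p,c,r=14):
    h=cv2.cvtColor(p["color"],cv2.COLOR_RGB2HSV); m=((h[...,0]<6)|(h[...,0]>172))&(h[...,1]>110)
    y,x=np.nonzero(m); k=np.hypot(x-c[0],y-c[1])<r; return x[k].mean(),y[k].mean(),x[k].min(),x[k].max(),y[k].min(),y[k].max()
a=red(t,(322,229));b=red(s,(290,300));print(a,b)
print("ring",onz(t,a[:2],.011),tri((t,a[:2]),(s,b[:2])))
print("nest top",onz(t,(236.9,202.3),.03)); print("handle",tri((t,(270.3,206.9)),(s,(256.2,241.2))),onz(t,(270.3,206.9),.03))
print("ratch",tri((t,(200.8,189.2)),(s,(214.3,148.4)))); print("gauge",onz(t,(205.2,194.6),0),onz(s,(212.7,210.3),0))
A=t["color"][150:265,170:370]; B=s["color"][140:340,180:350]
A=cv2.resize(A,None,fx=4,fy=4,interpolation=cv2.INTER_CUBIC);cv2.imwrite("pics/ct.png",A[:,:,::-1])
B=cv2.resize(B,None,fx=3,fy=3,interpolation=cv2.INTER_CUBIC);cv2.imwrite("pics/cs.png",B[:,:,::-1])
E
```

```text
side red_ring [([257.4, 314.3], 0.75, [253, 309], [266, 324]), ([292.6, 298.5], 0.72, [283, 293], [296, 308]), ([296.0, 328.5], 0.72, [290, 319], [303, 334]), ([260.5, 290.7], 0.44, [257, 284], [266, 296])]
side ratchet [([215.4, 153.3], 0.48, [208, 148], [217, 164])]
side spindle [([357.0, 247.0], 0.62, [333, 230], [393, 264]), ([210.1, 172.2], 0.58, [206, 148], [220, 201])]
side handle [([255.0, 235.8], 0.57, [251, 231], [257, 245])]
side carriage [([247.0, 237.1], 0.91, [222, 217], [266, 253]), ([357.3, 248.1], 0.71, [333, 229], [394, 263]), ([220.6, 214.7], 0.41, [186, 149], [277, 264]), ([212.4, 170.2], 0.16, [207, 148], [220, 200])]
top red_ring [([342.8, 241.9], 0.55, [337, 239], [346, 248]), ([317.3, 256.1], 0.44, [314, 251], [323, 259])]
top ratchet [([198.4, 188.8], 0.58, [196, 186], [203, 193])]
top spindle []
top handle []
top carriage [([247.8, 202.2], 0.58, [227, 191], [273, 214])]
(np.float64(322.54545454545456), np.float64(228.54545454545453), np.int64(318), np.int64(327), np.int64(224), np.int64(232)) (np.float64(289.71812080536915), np.float64(299.8255033557047), np.int64(284), np.int64(296), np.int64(293), np.int64(307))
ring [ 0.47892231 -0.18252028  0.011     ] (array([ 0.47829321, -0.18096718,  0.01536856]), [[-0.3, 0.2], [0.5, -0.0]])
nest top [0.56323137 0.0941593  0.03      ]
handle (array([ 0.54736114, -0.01076699,  0.04667454]), [[-0.3, 0.3], [0.5, -0.0]]) [ 0.54859705 -0.01243382  0.03      ]
ratch (array([0.59401537, 0.18780354, 0.21573089]), [[0.1, -0.1], [-0.2, 0.0]])
gauge [0.5891775  0.19844056 0.        ] [0.60121237 0.21602166 0.        ]
```

View pics/ct.png

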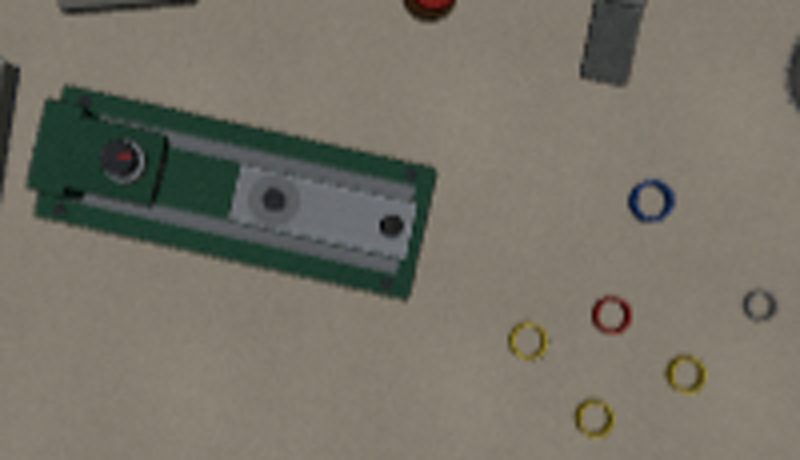

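View pics/cs.png

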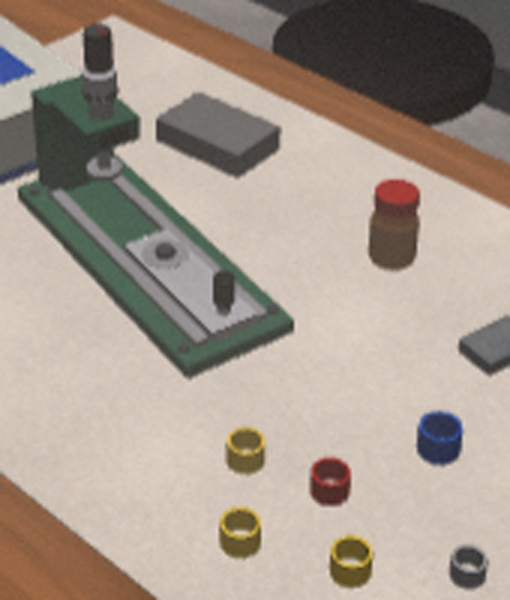

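The wanted ring is the only red one: top (322,229), side (290,300). The look-alikes are the yellow rings at top (301,235), (318,254) and (341,243). Blue is at (333,200) and steel at (360,226). In the enlarged crops the stub is the dark dot at (274,200) and the handle is at (391,225). The gauge column lies to the left.

Run:
```python
import pickle; from h import *
import cell; print([ (k,getattr(cell,k)) for k in dir(cell) if k.startswith("tip")])
from scipy.optimize import least_squares
P=pickle.load(open("p0.pkl","rb")); s,t=P["side"],P["top"]
ct=lambda x,y:(170+(x+.5)/4-.5,150+(y+.5)/4-.5); cs=lambda x,y:(180+(x+.5)/3-.5,140+(y+.5)/3-.5)
O=[(t,"stub",ct(274,200)),(t,"hand",ct(391,225)),(t,"rat",ct(123,157)),(t,"e1",ct(435,168)),(t,"e2",ct(408,300)),
(s,"stub",cs(165,247)),(s,"hand",cs(224,274)),(s,"rat",cs(97,30)),(s,"e1",cs(293,322)),(s,"e2",cs(189,367))]
def pts(v):
    gx,gy,a,c,h=v; r=lambda x,y,z:np.array([gx+np.cos(a)*x-np.sin(a)*y,gy+np.sin(a)*x+np.cos(a)*y,z])
    return dict(stub=r(0,c-.12,.037),hand=r(0,c-.215,.068),rat=r(0,0,h),e1=r(.055,-.23,.016),e2=r(-.055,-.23,.016))
def f(v,off=None):
    q=pts(v[:5]); return np.concatenate([proj(p,q[n])-a for p,n,a in O])
r=least_squares(f,[.59,.19,-.25,.01,.215]); v=r.x
print(np.round(v,4),np.degrees(v[2])); print(np.round(r.fun.reshape(-1,2),1)); 
for k,x in pts(v).items(): print(k,np.round(x,4))
# ring: model centre mid-height
print("ring top-only",onz(t,(322.5,228.5),.018))
```

```text
[('tips_ahead', 0.025)]
[ 0.5948  0.1954 -0.2216  0.0147  0.2082] -12.697917006863598
[[-0.8 -0. ]
 [-0.5  0.1]
 [-1.9  0.1]
 [ 0.5  0.1]
 [-0.1  0.4]
 [ 0.2  0.6]
 [ 0.2  1. ]
 [ 0.5  0.2]
 [ 1.5 -0.3]
 [-0.2  0.6]]
stub [0.5716 0.0927 0.037 ]
hand [ 0.5507 -0.      0.068 ]
rat [0.5948 0.1954 0.2082]
e1 [ 0.5979 -0.0411  0.016 ]
e2 [ 0.4905 -0.0169  0.016 ]
ring top-only [ 0.47928349 -0.18119543  0.018     ]
```

Emit:
step_arm(series=[0.4,-0.2,-0.245,0,0,0,0.0475,0.4,-0.4,-0.49,0,0,0,0.095,0.4,-0.6,-0.735,0,0,0,0.1425,0.4,-0.8,-0.98,0,0,0,0.19,0.4,-0.8,-0.98,0,0,0,0.2375,0.4,-0.8,-0.98,0,0,0,0.285,0.4,-0.8,-0.98,0,0,0,0.3325,0.4,-0.8,-0.98,0,0,0,0.38], newtons=8)

```text
t: 2.2
position: [0.3462, 0.4163, 0.2271]
tool_rot: [-0.0, 0.741, 0.671, 0.0]
force: [0.1, -0.3, 0.1]
gripper_width: 0.0528
grasp_force: 0.0
```

Emit:
step_arm(series=[0.4,-0.25,0.075,0,0,0,0.041,0.4,-0.5,0.15,0,0,0,0.041,0.4,-0.75,0.225,0,0,0,0.041,0.4,-1,0.3,0,0,0,0.041])

```text
t: 2.6
position: [0.377, 0.2617, 0.227]
tool_rot: [0.0, 0.781, 0.625, 0.0]
force: [0.5, -0.3, 0.7]
gripper_width: 0.0528
grasp_force: 0.0
```

Emit:
step_arm(series=[0.4,-0.25,0.12,0,0,0,0,0.4,-0.5,0.24,0,0,0,0,0.4,-0.75,0.36,0,0,0,0,0.4,-1,0.475,0,0,0,0])

```text
t: 3.0
position: [0.4137, 0.0994, 0.2272]
tool_rot: [0.0, 0.781, 0.625, 0.001]
force: [0.7, 0.4, -0.5]
gripper_width: 0.0525
grasp_force: 0.0
```

Emit:
step_arm(series=[0.4,-0.25,0.12,0,0,0,0,0.4,-0.5,0.24,0,0,0,0,0.4,-0.75,0.36,0,0,0,0,0.4,-1,0.475,0,0,0,0])

```text
t: 3.4
position: [0.4502, -0.0628, 0.2273]
tool_rot: [0.0, 0.781, 0.624, 0.0]
force: [0.6, 0.5, -0.0]
gripper_width: 0.0527
grasp_force: 0.0
```

Emit:
step_arm(series=[0.4,-0.25,0.12,0.17,0,0,0,0.4,-0.5,0.24,0.34,0,0,0,0.4,-0.74,0.36,0.53,0,0,0,0.4,-0.74,0.36,0.53,0,0,0,0.4,-0.74,0.36,0.53,0,0,0])

```text
t: 3.9
position: [0.4775, -0.1814, 0.1464]
tool_rot: [-0.001, 0.782, 0.624, -0.0]
force: [0.7, -0.5, 0.3]
gripper_width: 0.0528
grasp_force: 0.0
```

```bash
cat >> h.py <<'E'
def go(st,X,yaw=None):
    """shares (x,y,z shift; rz) from state pose to X; yaw = wanted world angle of tool y, deg"""
    r=rot(st["tool_rot"]); d=r.inv().apply(np.asarray(X)-st["position"])/.15
    y=r.as_matrix()[:,1]; cur=np.degrees(np.arctan2(y[1],y[0]))
    print("pos",np.round(st["position"],4),"yaw_y",round(cur,2),"tilt",np.round(r.as_matrix()[:2,2],4),"w",round(st["gripper_width"],4),"F",np.round(st["force"],1),"T",np.round(st["ft_torque"],3),"gf",round(st["grasp_force"],1),"q6",round(st["joint_pos"][5],3),"t",st["t"])
    print("shares",np.round(d,3),"rz",None if yaw is None else round(-(yaw-cur)/180,4))
E
python3 - <<'E'
from h import *; from cell import *
go(get_state(),[.479,-.181,.08],-12.7)
p=read_camera("side");t=read_camera("top")
import pickle;pickle.dump((p,t),open("p1.pkl","wb"))
for q,n in((p,"s"),(t,"t")):
    u=proj(q,[.479,-.181,.011]).astype(int); c=q["color"][max(0,u[1]-60):u[1]+40,max(0,u[0]-60):u[0]+60]; cv2.imwrite(f"pics/c1{n}.png",cv2.resize(c,(600,500))[:,:,::-1]); print(u)
cv2.imwrite("pics/c1.png",cv2.resize(cv2.hconcat([cv2.imread("pics/c1s.png"),cv2.imread("pics/c1t.png")]),(800,333)))
E
```

```text
pos [ 0.4775 -0.1814  0.1464] yaw_y -12.83 tilt [-0.0023  0.0015] w 0.0528 F [ 0.7 -0.5  0.3] T [-0.06   0.08   0.007] gf 0.0 q6 -0.189 t 3.9
shares [0.005 0.01  0.443] rz -0.0007
[290 301]
[322 228]
```

View pics/c1.png

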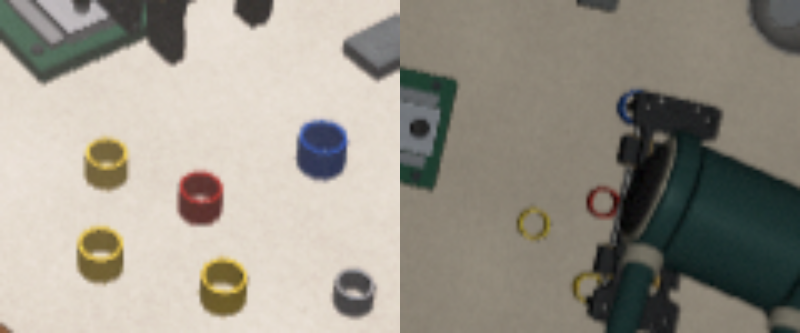

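Emit:
step_arm(series=[0.4,0.005,0.01,0.25,0,0,0,0.4,0.005,0.01,0.5,0,0,0,0.4,0.005,0.01,0.56,0,0,0,0.4,0.005,0.01,0.56,0,0,0])

```text
t: 4.4
position: [0.4791, -0.1793, 0.063]
tool_rot: [-0.001, 0.78, 0.625, -0.0]
force: [-0.1, 0.4, -0.5]
gripper_width: 0.0529
grasp_force: 0.0
```

Run:
```python
from h import *; from cell import *
st=get_state(); go(st,[.479,-.181,.028],-12.7)
p=read_camera("side")
r=rot(st["tool_rot"]); M=p["color"][:,:,::-1].copy()
u=proj(p,[.479,-.181,.011]).astype(int)
S=5; x0,y0=u[0]-70,u[1]-65; c=cv2.resize(M[y0:y0+100,x0:x0+140],None,fx=S,fy=S,interpolation=cv2.INTER_CUBIC)
def dot(X,col): a=(proj(p,X)-[x0,y0]+.5)*S-.5; cv2.circle(c,tuple(int(i) for i in a),3,col,-1)
for yy in(-.0264,.0264): dot(st["position"]+r.apply([0,yy,.025]),(0,255,0))
dot(st["position"]+r.apply([0,0,.025]),(255,255,0)); dot([.479,-.181,.0],(255,0,255)); dot([.479,-.181,.022],(255,0,255))
cv2.imwrite("pics/c2.png",c)
```

```text
pos [ 0.4791 -0.1793  0.063 ] yaw_y -12.6 tilt [-0.002   0.0009] w 0.0529 F [-0.1  0.4 -0.5] T [-0.076  0.034  0.046] gf 0.0 q6 -0.187 t 4.4
shares [-0.011  0.002  0.233] rz 0.0005
```

View pics/c2.png

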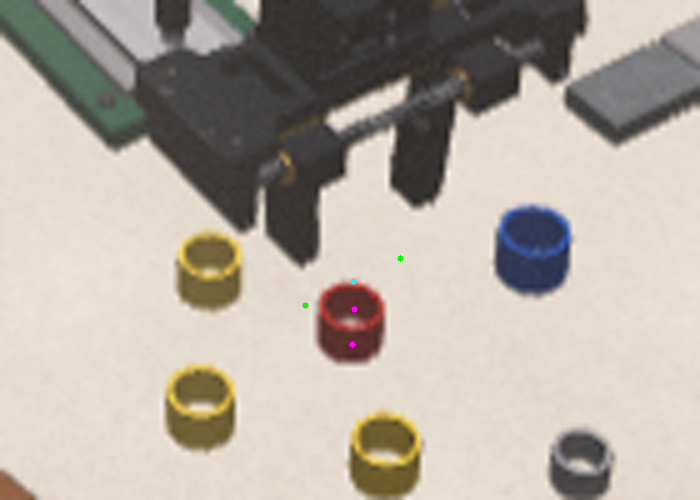

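The picture shows the fingers straddling the red ring's line of sight, with the tips at crop (300,262) and (420,205). That is about 10 px higher than the state predicts, so I check numerically whether this picture lagged.

Run:
```python
from h import *; from cell import *
import pickle
def tips(p,lab):
    c=p["color"].max(2).astype(int); out=[]
    st=None
    for x in range(255,330,4):
        col=np.nonzero(c[150:300,x]<75)[0]; out.append((x,int(col.max())+150 if len(col) else None))
    print(lab,out)
st=get_state(); p=read_camera("side"); tips(p,"now"); s2=get_state(); p2=read_camera("side"); tips(p2,"again"); print(np.round(st["position"],4),np.round(s2["position"],4),s2["t"])
r=rot(s2["tool_rot"])
for z in(-.02,0,.0125,.025):
    print(z,[np.round(proj(p2,s2["position"]+r.apply([0,y,z])),1).tolist() for y in(-.0352,.0352)])
t=read_camera("top"); pickle.dump((p2,t,s2["position"]),open("p2.pkl","wb"))
```

```text
now [(255, 267), (259, 271), (263, 275), (267, 279), (271, 279), (275, 282), (279, 286), (283, 285), (287, 270), (291, 254), (295, 261), (299, 271), (303, 275), (307, 274), (311, 256), (315, 257), (319, 255), (323, 253), (327, 247)]
again [(255, 266), (259, 270), (263, 274), (267, 278), (271, 279), (275, 281), (279, 285), (283, 285), (287, 270), (291, 254), (295, 252), (299, 250), (303, 274), (307, 274), (311, 258), (315, 256), (319, 255), (323, 253), (327, 246)]
[ 0.4805 -0.1801  0.0644] [ 0.4814 -0.1807  0.0653] 4.5
-0.02 [[279.3, 282.5], [305.2, 269.9]]
0 [[279.0, 289.2], [304.7, 276.6]]
0.0125 [[278.8, 293.4], [304.3, 280.7]]
0.025 [[278.7, 297.5], [304.0, 284.8]]
```

Emit:
step_arm(series=[0.4,-0.005,0.0,0.08,0,0,0,0.4,-0.005,0.0,0.16,0,0,0,0.4,-0.005,0.0,0.18,0,0,0,0.4,-0.005,0,0.18,0,0,0,0.4,-0.005,0,0.18,0,0,0])

```text
t: 5.1
position: [0.4795, -0.1815, 0.036]
tool_rot: [-0.0, 0.781, 0.625, -0.0]
force: [-0.6, 0.5, -0.6]
gripper_width: 0.0526
grasp_force: 0.0
```

Run:
```python
from h import *; from cell import *
st=get_state(); go(st,[.479,-.181,.028],-12.7)
p=read_camera("side");t=read_camera("top"); st=get_state()
r=rot(st["tool_rot"]); S=5
def crop(p,w,h,dy):
    M=p["color"][:,:,::-1]; u=proj(p,[.479,-.181,.011]).astype(int)
    x0,y0=u[0]-w//2,u[1]-dy; c=cv2.resize(M[y0:y0+h,x0:x0+w],None,fx=S,fy=S,interpolation=cv2.INTER_CUBIC)
    def dot(X,col): a=(proj(p,X)-[x0,y0]+.5)*S-.5; cv2.circle(c,tuple(int(i) for i in a),3,col,-1)
    for z,col in((0,(0,255,255)),(.025,(0,255,0))):
        for yy in(-.0439,-.0264,.0264,.0439):
            for xx in(-.009,.009): dot(st["position"]+r.apply([xx,yy,z]),col)
    dot([.479,-.181,.022],(255,0,255)); return c
cv2.imwrite("pics/c3.png",cv2.hconcat([crop(p,80,90,60),crop(t,70,90,50)]))
```

```text
pos [ 0.4795 -0.1815  0.036 ] yaw_y -12.7 tilt [-0.0007  0.0003] w 0.0526 F [-0.6  0.5 -0.6] T [0.004 0.082 0.096] gf 0.0 q6 -0.189 t 5.1
shares [ 0.003 -0.004  0.053] rz -0.0
```

View pics/c3.png

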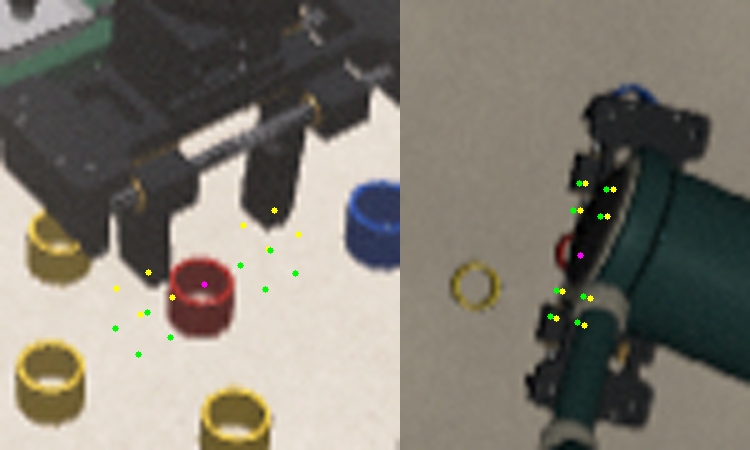

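The picture shows the red ring at crop (200,300). The finger bottoms are at (145,270) and (270,215), well above the projected tips (green). Either the real tips are higher than stated or they are offset sideways, so I probe downward gently with force feedback to find out.

Emit:
step_arm(series=[0.4,0,0,0.02,0,0,0,0.4,0,0,0.04,0,0,0,0.4,0,0,0.055,0,0,0,0.4,0,0,0.055,0,0,0])

```text
t: 5.6
position: [0.4793, -0.1814, 0.0276]
tool_rot: [-0.0, 0.781, 0.625, -0.0]
force: [-0.8, -0.3, 0.3]
gripper_width: 0.0529
grasp_force: 0.0
```

Emit:
step_arm(series=[0.4,0,0,0.01,0,0,0,0.4,0,0,0.02,0,0,0,0.4,0,0,0.02,0,0,0])

```text
t: 5.9
position: [0.4796, -0.1815, 0.0248]
tool_rot: [-0.0, 0.781, 0.625, -0.0]
force: [0.1, 0.2, -0.6]
gripper_width: 0.0528
grasp_force: 0.0
```

Run:
```python
from h import *; from cell import *
st=get_state(); go(st,[.479,-.181,.028],-12.7)
p=read_camera("side")
print([np.round(onz(p,(291.5,289),z),3).tolist() for z in (.011,.03,.05)])
c=p["color"].max(2).astype(int)
print([(x,int((np.nonzero(c[230:310,x]<75)[0]).max())+230) for x in range(270,312,3)])
```

```text
pos [ 0.4796 -0.1815  0.0248] yaw_y -12.7 tilt [-0.0004  0.0002] w 0.0528 F [ 0.1  0.2 -0.6] T [-0.032  0.083 -0.006] gf 0.0 q6 -0.189 t 5.9
shares [ 0.002 -0.004 -0.021] rz 0.0
[[0.509, -0.159, 0.011], [0.494, -0.17, 0.03], [0.478, -0.183, 0.05]]
[(270, 294), (273, 287), (276, 297), (279, 300), (282, 299), (285, 285), (288, 284), (291, 269), (294, 267), (297, 274), (300, 287), (303, 289), (306, 287), (309, 276)]
```

Emit:
step_arm(series=[0.4,0,0,0.01,0,0,0,0.4,0,0,0.02,0,0,0,0.4,0,0,0.02,0,0,0])

```text
t: 6.25
position: [0.4795, -0.1814, 0.0218]
tool_rot: [-0.0, 0.781, 0.625, -0.0]
force: [-0.1, -0.2, 0.6]
gripper_width: 0.0528
grasp_force: 0.0
```

Emit:
step_arm(series=[0.4,0,0,0.01,0,0,0,0.4,0,0,0.02,0,0,0,0.4,0,0,0.02,0,0,0])

```text
t: 6.55
position: [0.4796, -0.1815, 0.0188]
tool_rot: [-0.0, 0.781, 0.625, -0.0]
force: [0.8, -0.4, 0.6]
gripper_width: 0.0529
grasp_force: 0.0
```

Emit:
step_arm(series=[0.4,0,0,0.035,0,0,0,0.4,0,0,0.07,0,0,0,0.4,0,0,0.1,0,0,0,0.4,0,0,0.1,0,0,0])

```text
t: 6.95
position: [0.4789, -0.1812, 0.003]
tool_rot: [-0.001, 0.781, 0.625, -0.0]
force: [0.5, 0.2, -0.1]
gripper_width: 0.0529
grasp_force: 0.0
```

Run:
```python
from h import *; from cell import *
st=get_state(); go(st,[.479,-.181,.028],-12.7)
p=read_camera("side");r=rot(st["tool_rot"]); S=6
M=p["color"][:,:,::-1]; x0,y0=245,240; c=cv2.resize(M[y0:y0+90,x0:x0+95],None,fx=S,fy=S,interpolation=cv2.INTER_CUBIC)
def dot(X,col): a=(proj(p,X)-[x0,y0]+.5)*S-.5; cv2.circle(c,tuple(int(i) for i in a),3,col,-1)
for z,col in((-.010,(0,255,255)),):
  for yy in(-.0439,-.0264,.0264,.0439):
    for xx in(-.009,.009): dot(st["position"]+r.apply([xx,yy,z]),col)
dot([.479,-.181,.022],(255,0,255)); 
cv2.imwrite("pics/c4.png",c)
```

```text
pos [ 0.4789 -0.1812  0.003 ] yaw_y -12.69 tilt [-0.0019  0.0007] w 0.0529 F [ 0.5  0.2 -0.1] T [-0.071  0.11  -0.002] gf 0.0 q6 -0.189 t 6.95
shares [ 0.001  0.    -0.167] rz 0.0
```

View pics/c4.png

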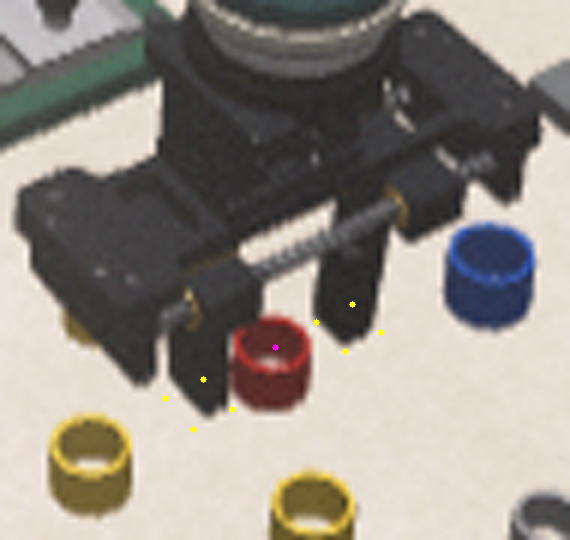

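The fingers now straddle the red ring, at crop (270,365), with the tips at about 18 mm true height. So the true tool height is the reported height plus about 40 mm. I go down about 13 mm more and close.

Emit:
step_arm(series=[0.4,0,0,0.03,0,0,0,0.4,0,0,0.06,0,0,0,0.4,0,0,0.08,0,0,0,0.4,0,0,0.08,0,0,0])

```text
t: 7.4
position: [0.4792, -0.1813, -0.0086]
tool_rot: [-0.001, 0.781, 0.625, -0.0]
force: [0.4, 0.9, -0.0]
gripper_width: 0.053
grasp_force: 0.0
```

Emit:
step_arm(series=[0.4,0,0,0.01,0,0,0,0.4,0,0,0.013,0,0,0,0.4,0,0,0.013,0,0,0])

```text
t: 7.7
position: [0.4799, -0.1816, -0.0095]
tool_rot: [0.0, 0.781, 0.625, 0.0]
force: [-1.7, 0.3, 3.8]
gripper_width: 0.0531
grasp_force: 1.9
```

Run:
```python
from h import *; from cell import *
st=get_state(); go(st,[.479,-.181,-.014],-12.7)
p=read_camera("side");c=p["color"].max(2).astype(int)
print([(x,int((np.nonzero(c[230:325,x]<75)[0]).max())+230) for x in range(264,320,3)])
for z in(-.010,-.014,-.018): print(z,[np.round(proj(p,st["position"]+rot(st["tool_rot"]).apply([x,y,z])),1).tolist() for x in(-.009,.009) for y in(-.0439,.0264)])
```

```text
pos [ 0.4799 -0.1816 -0.0095] yaw_y -12.7 tilt [ 0.0002 -0.0001] w 0.0531 F [-1.7  0.3  3.8] T [ 0.022  0.308 -0.081] gf 1.9 q6 -0.189 t 7.7
shares [ 0.003 -0.007  0.03 ] rz 0.0
[(264, 303), (267, 306), (270, 306), (273, 301), (276, 308), (279, 311), (282, 310), (285, 298), (288, 296), (291, 280), (294, 287), (297, 277), (300, 298), (303, 299), (306, 297), (309, 282), (312, 282), (315, 282), (318, 280)]
-0.01 [[277.1, 314.9], [302.3, 301.9], [272.4, 309.8], [297.4, 297.0]]
-0.014 [[277.2, 313.7], [302.4, 300.7], [272.5, 308.5], [297.5, 295.8]]
-0.018 [[277.2, 312.4], [302.5, 299.4], [272.5, 307.3], [297.6, 294.6]]
```

Emit:
step_arm(series=[0.4,0,0,-0.013,0,0,0,0.4,0,0,-0.013,0,0,0])

```text
t: 7.95
position: [0.48, -0.1816, -0.0078]
tool_rot: [0.0, 0.781, 0.625, 0.0]
force: [0.0, 0.6, 0.1]
gripper_width: 0.0527
grasp_force: 0.0
```

Run:
```python
from h import *; from cell import *
go(get_state(),[.479,-.181,-.014],-12.7)
p=read_camera("side"); h=cv2.cvtColor(p["color"],cv2.COLOR_RGB2HSV)
m=((h[...,0]<6)|(h[...,0]>172))&(h[...,1]>110); y,x=np.nonzero(m); k=np.hypot(x-290,y-300)<16
print("red",x[k].mean(),y[k].mean(),x[k].min(),x[k].max(),y[k].min(),y[k].max(),"was 289.7 299.8 284 296 293 307")
m=((h[...,0]>18)&(h[...,0]<36))&(h[...,1]>110);y,x=np.nonzero(m)
for c in((262,290),(260,317),(297,327)):
    k=np.hypot(x-c[0],y-c[1])<16; print("yel",c,round(x[k].mean(),1),round(y[k].mean(),1),k.sum())
import pickle; p0=pickle.load(open("p0.pkl","rb"))["side"]; h=cv2.cvtColor(p0["color"],cv2.COLOR_RGB2HSV); m=((h[...,0]>18)&(h[...,0]<36))&(h[...,1]>110);y,x=np.nonzero(m)
for c in((262,290),(260,317),(297,327)):
    k=np.hypot(x-c[0],y-c[1])<16; print("was",c,round(x[k].mean(),1),round(y[k].mean(),1),k.sum())
p=p["color"]
for row in range(292,314,3): print(row,[int(p[row,q].max()) for q in range(262,318,2)])
```

```text
pos [ 0.48   -0.1816 -0.0078] yaw_y -12.7 tilt [ 0.0007 -0.0003] w 0.0527 F [0.  0.6 0.1] T [-0.077  0.097  0.014] gf 0.0 q6 -0.189 t 7.95
shares [ 0.003 -0.008  0.042] rz 0.0
red 290.31617647058823 300.50735294117646 284 296 293 307 was 289.7 299.8 284 296 293 307
yel (262, 290) nan nan 0
yel (260, 317) 259.8 316.5 177
yel (297, 327) 296.6 326.4 184
was (262, 290) 261.4 289.4 148
was (260, 317) 259.7 316.4 176
was (297, 327) 296.5 326.4 187
292 [62, 74, 70, 68, 64, 60, 55, 120, 63, 64, 64, 61, 56, 54, 207, 225, 229, 230, 59, 48, 43, 41, 47, 197, 230, 231, 233, 232]
295 [53, 58, 60, 54, 53, 94, 140, 107, 87, 56, 53, 49, 51, 56, 92, 92, 119, 227, 57, 47, 50, 48, 46, 232, 231, 234, 233, 231]
298 [60, 56, 61, 60, 53, 100, 62, 65, 64, 50, 50, 63, 76, 93, 90, 91, 86, 185, 232, 87, 45, 46, 118, 234, 229, 229, 232, 233]
301 [114, 56, 58, 56, 53, 230, 57, 51, 52, 54, 47, 88, 107, 165, 193, 187, 125, 119, 230, 231, 204, 231, 233, 230, 230, 231, 231, 230]
304 [233, 174, 62, 53, 55, 229, 54, 54, 55, 54, 53, 84, 92, 91, 92, 94, 87, 171, 233, 234, 231, 232, 230, 231, 234, 232, 234, 232]
307 [232, 233, 232, 115, 174, 233, 154, 53, 55, 53, 51, 232, 133, 103, 91, 100, 183, 231, 232, 230, 234, 233, 232, 228, 231, 233, 232, 235]
310 [180, 229, 234, 234, 230, 232, 233, 232, 56, 56, 81, 232, 235, 230, 234, 232, 232, 231, 230, 232, 233, 233, 232, 230, 227, 231, 232, 231]
313 [115, 111, 234, 235, 234, 235, 234, 236, 236, 233, 233, 232, 234, 233, 231, 231, 231, 233, 234, 232, 229, 230, 231, 231, 232, 232, 233, 233]<stdin>:8: RuntimeWarning: Mean of empty slice.
  ret = ret.dtype.type(ret / rcount)
```

Emit:
step_arm(series=[0.8,0,0,-0.005,0,0,0,0.8,0,0,-0.005,0,0,0,0.8,0,0,-0.005,0,0,0,0.8,0,0,-0.005,0,0,0,0.8,0,0,-0.005,0,0,0,0.8,0,0,-0.005,0,0,0], newtons=8)

```text
t: 8.6
position: [0.4797, -0.1815, -0.0073]
tool_rot: [-0.0, 0.781, 0.625, -0.0]
force: [0.3, 0.1, -0.5]
gripper_width: 0.029
grasp_force: 8.0
```

Emit:
step_arm(series=[0.8,0,0,-0.1,0,0,0,0.8,0,0,-0.25,0,0,0,0.8,0,0,-0.5,0,0,0,0.8,0,0,-0.7,0,0,0,0.8,0,0,-0.7,0,0,0,0.8,0,0,-0.7,0,0,0])

```text
t: 9.2
position: [0.4802, -0.1817, 0.0984]
tool_rot: [0.001, 0.781, 0.625, 0.0]
force: [-0.4, -0.1, -0.5]
gripper_width: 0.0292
grasp_force: 8.0
```

Run:
```python
from h import *; from cell import *
st=get_state(); go(st,[.5716,.0927,.1],-12.7)
p=read_camera("side"); t=read_camera("top")
import pickle; pickle.dump((p,t,st["position"]),open("p3.pkl","wb"))
def red(p,c,r):
    h=cv2.cvtColor(p["color"],cv2.COLOR_RGB2HSV); m=((h[...,0]<6)|(h[...,0]>172))&(h[...,1]>110)
    y,x=np.nonzero(m); k=np.hypot(x-c[0],y-c[1])<r; return [float(f(q[k])) for q in(x,y) for f in(np.mean,np.min,np.max)]+[int(k.sum())]
a=proj(p,st["position"]+[0,0,.01+.011]); b=proj(t,st["position"]+[0,0,.021]); print(a,b)
print("side",red(p,a,25)); print("top",red(t,b,20))
```

```text
pos [ 0.4802 -0.1817  0.0984] yaw_y -12.7 tilt [ 0.0017 -0.0007] w 0.0292 F [-0.4 -0.1 -0.5] T [-0.069  0.076 -0.046] gf 8.0 q6 -0.189 t 9.2
shares [ 1.919  0.192 -0.011] rz 0.0
[293.22353535 264.81207165] [328.37350415 229.21613452]
side [294.272, 290.0, 299.0, 264.576, 257.0, 272.0, 125]
top [325.0, 325.0, 325.0, 234.0, 234.0, 234.0, 1]
```

Run:
```python
from h import *; import pickle
P=pickle.load(open("p0.pkl","rb"))
def dark(p,c,r,thr):
    g=p["color"].mean(2); H,W=g.shape; Y,X=np.mgrid[:H,:W]; k=np.hypot(X-c[0],Y-c[1])<r; w=np.clip(thr-g,0,None)*k
    return (X*w).sum()/w.sum(),(Y*w).sum()/w.sum(),(w>0).sum()
t,s=P["top"],P["side"]
g=t["color"].mean(2).astype(int); print(g[193:207,230:248]); g2=s["color"].mean(2).astype(int); print(g2[216:232,226:244])
for thr in(90,110): 
    a=dark(t,(238.2,199.7),4,thr); b=dark(s,(234.5,223),4,thr); print(thr,np.round(a,2),np.round(b,2),onz(t,a[:2],.037),onz(s,b[:2],.037),tri((t,a[:2]),(s,b[:2])))
a=dark(t,(267.5,206),5,90); print(a,onz(t,a[:2],.066))
```

```text
[[109 109 110 110 112 110 108 106 107  92  89  72  86  80  93  86  86  87]
 [108 106 108 108 106  99  95  94  92  93  97 101 115  99 101  89  91  95]
 [108 107 109 105  98  95  94  93  92  92  94  94  96 103 113 112 121 118]
 [108 111 111  95  93  93  93  83  84  88  93  94  90  96 108 109 112 113]
 [108 109 103  93  92  93  82  49  49  63  85  93  91  92 100 110 110 110]
 [109 110  96  94  95  88  49  38  38  39  51  87  91  93  94 110 110 107]
 [112 111  91  93  93  73  37  37  39  38  35  72  89  94  93 111 111 111]
 [111 109  92  94  93  79  37  41  42  41  36  71  92  93  92 106 110 110]
 [109 110  93  94  94  93  48  43  37  38  39  75  90  92  92 110 109 111]
 [110 111 101  94  92  93  79  63  56  59  67  90  91  94  97 109 111 111]
 [112 110 106  96  91  92  92  93  92  92  92  91  93  94 107 111 112 114]
 [115 117 113 105  96  91  91  91  93  94  91  90  95 103 111 109 110 111]
 [109 105 100 103  98  98  93  92  93  92  93  94 105 110 111 110 110 109]
 [ 84  68  76  84  87 102  87  93  92 100 104 104 111 113 110 110 111 112]]
[[ 82  87  87  86  88  88  97  93 129 154 154 142
[... 953 characters left out ...]
45 154 155 151 142 159 139 164 162 164 168 167]
 [140 123  98  80 147 168 168 168 167 165 164 168 169 168 166 166 165 166]
 [143 142 121  96  82 146 167 167 167 166 166 166 167 167 167 168 165 168]]
90 [238.08 199.48  41.  ] [234.52 223.92  23.  ] [0.5719609  0.09023035 0.037     ] [0.56679886 0.08908062 0.037     ] (array([0.57098809, 0.09134763, 0.03356602]), [[-0.3, 0.3], [0.6, -0.0]])
110 [238.14 199.55  51.  ] [234.61 223.61  33.  ] [0.57174922 0.09003456 0.037     ] [0.56792982 0.08988543 0.037     ] (array([0.57083954, 0.09101174, 0.03487062]), [[-0.3, 0.3], [0.5, -0.0]])
(np.float64(267.375029557815), np.float64(206.01891700165524), np.int64(29)) [ 0.55062522 -0.00165507  0.066     ]
```

Emit:
step_arm(series=[0.8,0.25,0.025,0,0,0,0,0.8,0.5,0.05,0,0,0,0,0.8,0.75,0.075,0,0,0,0,0.8,0.95,0.1,0,0,0,0])

```text
t: 9.7
position: [0.5244, -0.0439, 0.0956]
tool_rot: [-0.002, 0.781, 0.625, -0.001]
force: [-0.4, -0.4, -0.6]
gripper_width: 0.0288
grasp_force: 8.0
```

Emit:
step_arm(series=[0.8,0.25,0.025,0,0,0,0,0.8,0.5,0.05,0,0,0,0,0.8,0.75,0.075,0.1,0,0,0,0.8,0.957,0.098,0.2,0,0,0,0.8,0.957,0.098,0.35,0,0,0,0.8,0.957,0.098,0.35,0,0,0])

```text
t: 10.3
position: [0.567, 0.0915, 0.0399]
tool_rot: [-0.003, 0.78, 0.625, -0.004]
force: [0.0, -0.5, -0.5]
gripper_width: 0.0291
grasp_force: 8.0
```

Run:
```python
from h import *; from cell import *
st=get_state(); go(st,[.572,.0908,.0245],-12.8)
p=read_camera("side"); S=7; st=get_state()
M=p["color"][:,:,::-1]; x0,y0=190,170; c=cv2.resize(M[y0:y0+80,x0:x0+100],None,fx=S,fy=S,interpolation=cv2.INTER_CUBIC)
def dot(X,col,r=3): a=(proj(p,X)-[x0,y0]+.5)*S-.5; cv2.circle(c,tuple(int(i) for i in a),r,col,-1)
dot([.5708,.0911,.037],(0,255,255)); q=st["position"]+[0,0,.0073]
for a in np.linspace(0,2*np.pi,24,endpoint=False): dot(q+[.015*np.cos(a),.015*np.sin(a),0],(0,255,0),1); dot(np.array([.5708,.0911,.037])+[.009*np.cos(a),.009*np.sin(a),0],(255,0,255),1)
cv2.imwrite("pics/c5.png",c)
```

```text
pos [0.567  0.0915 0.0399] yaw_y -12.58 tilt [-0.0103 -0.0013] w 0.0291 F [ 0.  -0.5 -0.5] T [-0.044  0.113 -0.007] gf 8.0 q6 0.336 t 10.3
shares [0.003 0.034 0.102] rz 0.0012
```

View pics/c5.png

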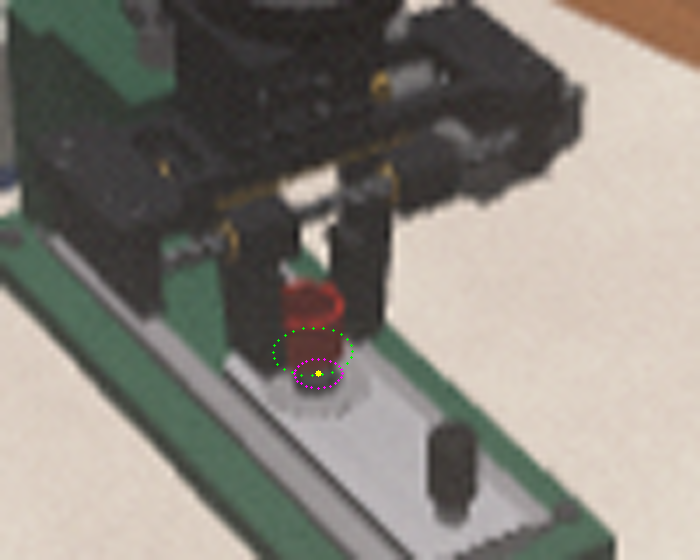

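The view shows the ring hanging in the fingers just above and behind the stub (stub at crop (318,374), ring at (313,320)). The arm had not quite settled, so I correct by 5 mm along tool y and measure the ring's offset.

Emit:
step_arm(series=[0.8,0,0.005,0,0,0,0,0.8,0,0.005,0,0,0,0,0.8,0,0.005,0,0,0,0])

```text
t: 10.65
position: [0.5731, 0.0903, 0.0464]
tool_rot: [0.001, 0.781, 0.624, 0.001]
force: [0.3, -0.0, 0.1]
gripper_width: 0.0286
grasp_force: 8.0
```

```bash
cat > rc.py <<'E'
from h import *; from cell import *
st=get_state(); go(st,[.572,.0908,.0245],-12.8)
p=read_camera("side"); h=cv2.cvtColor(p["color"],cv2.COLOR_RGB2HSV)
m=((h[...,0]<6)|(h[...,0]>172))&(h[...,1]>100); a=proj(p,st["position"]+[0,0,.018]); y,x=np.nonzero(m); k=np.hypot(x-a[0],y-a[1])<14
ys=y[k]; xs=x[k]; print("pred c",a,"seen x",xs.min(),xs.max(),"y",ys.min(),ys.max(), "mean",xs.mean(),ys.mean())
u=lambda q:np.array([proj(p,q+[.015*np.cos(b),.015*np.sin(b),z]) for b in np.linspace(0,6.28,40) for z in(0,.022)])
U=u(st["position"]+[0,0,.0073]); print("pred box",np.round(U.min(0),1),np.round(U.max(0),1))
U=u(np.array([.572,.0908,.03])); print("nested box",np.round(U.min(0),1),np.round(U.max(0),1))
E
python3 rc.py
```

```text
pos [0.5731 0.0903 0.0464] yaw_y -12.76 tilt [0.0019 0.0002] w 0.0286 F [ 0.3 -0.   0.1] T [-0.055  0.064 -0.008] gf 8.0 q6 0.336 t 10.65
shares [ 0.002 -0.008  0.146] rz 0.0002
pred c [235.72478669 214.37057754] seen x 232 240 y 208 219 mean 236.20454545454547 213.0568181818182
pred box [229.9 207.6] [241.5 221.1]
nested box [229.7 214.9] [241.1 228.3]
```

Emit:
step_arm(series=[0.8,0.002,-0.004,0.03,0,0,0,0.8,0.002,-0.004,0.06,0,0,0,0.8,0.002,-0.004,0.08,0,0,0,0.8,0.002,-0.004,0.1,0,0,0,0.8,0.002,-0.004,0.1,0,0,0])

```text
t: 11.2
position: [0.5712, 0.0912, 0.0295]
tool_rot: [-0.0, 0.781, 0.625, -0.001]
force: [-0.4, -0.4, -0.2]
gripper_width: 0.0287
grasp_force: 8.0
```

Emit:
step_arm(series=[0.8,0,0,0.015,0,0,0,0.8,0,0,0.03,0,0,0,0.8,0,0,0.03,0,0,0])

```text
t: 11.5
position: [0.5716, 0.0913, 0.0255]
tool_rot: [-0.0, 0.781, 0.625, -0.0]
force: [-0.3, 0.7, 0.4]
gripper_width: 0.029
grasp_force: 8.0
```

```bash
python3 rc.py
```

```text
pos [0.5716 0.0913 0.0255] yaw_y -12.7 tilt [-0.0006 -0.0001] w 0.029 F [-0.3  0.7  0.4] T [-0.101  0.085  0.034] gf 8.0 q6 0.337 t 11.5
shares [-0.002  0.003  0.006] rz 0.0006
pred c [235.18712345 220.84883497] seen x 232 240 y 214 225 mean 235.5 218.92307692307693
pred box [229.4 214.1] [240.9 227.5]
nested box [229.7 214.9] [241.1 228.3]
```

Emit:
step_arm(series=[0.8,0,0,0.007,0,0,0,0.8,0,0,0.013,0,0,0,0.8,0,0,0.013,0,0,0])

```text
t: 11.85
position: [0.5717, 0.0912, 0.0238]
tool_rot: [-0.0, 0.781, 0.625, -0.0]
force: [0.6, -0.8, 0.2]
gripper_width: 0.0286
grasp_force: 8.0
```

Emit:
step_arm(series=[0.8,0,0,0.007,0,0,0,0.8,0,0,0.007,0,0,0])

```text
t: 12.05
position: [0.5718, 0.0913, 0.0227]
tool_rot: [-0.0, 0.781, 0.625, 0.0]
force: [0.3, -0.2, 0.3]
gripper_width: 0.0286
grasp_force: 8.0
```

Emit:
step_arm(series=[0.8,0,0,0.007,0,0,0,0.8,0,0,0.007,0,0,0])

```text
t: 12.25
position: [0.5719, 0.0913, 0.0227]
tool_rot: [-0.0, 0.781, 0.625, -0.0]
force: [-3.2, 0.2, 5.6]
gripper_width: 0.0288
grasp_force: 8.0
```

Emit:
step_arm(series=[0.8,0,0,0.007,0,0,0,0.8,0,0,0.007,0,0,0])

```text
t: 12.45
position: [0.572, 0.0914, 0.0222]
tool_rot: [-0.0, 0.781, 0.625, 0.0]
force: [-4.5, -0.3, 9.9]
gripper_width: 0.0287
grasp_force: 8.0
```

```bash
python3 rc.py
```

```text
pos [0.572  0.0914 0.0222] yaw_y -12.69 tilt [0.     0.0001] w 0.0287 F [-4.5 -0.3  9.9] T [-0.046  0.711  0.055] gf 8.0 q6 0.337 t 12.45
shares [-0.004  0.001 -0.016] rz 0.0006
pred c [235.28820019 221.75486382] seen x 232 240 y 215 226 mean 235.66265060240963 219.7710843373494
pred box [229.5 215. ] [241.  228.4]
nested box [229.7 214.9] [241.1 228.3]
```

Emit:
step_arm(series=[0.8,0,0,-0.01,0,0,0,0.5,0,0,-0.01,0,0,0,0.5,0,0,-0.01,0,0,0,0.5,0,0,-0.01,0,0,0,0.5,0,0,-0.01,0,0,0])

```text
t: 13.0
position: [0.5716, 0.0913, 0.0219]
tool_rot: [-0.0, 0.781, 0.625, -0.0]
force: [0.7, 0.1, 0.7]
gripper_width: 0.0442
grasp_force: 0.0
```

Emit:
step_arm(series=[0.5,0,0,-0.1,0,0,0,0.5,0,0,-0.25,0,0,0,0.5,0,0,-0.5,0,0,0,0.5,0,0,-0.55,0,0,0,0.5,0,0,-0.55,0,0,0])

```text
t: 13.5
position: [0.5739, 0.0915, 0.1077]
tool_rot: [0.001, 0.781, 0.625, 0.002]
force: [0.5, -0.9, 0.2]
gripper_width: 0.0442
grasp_force: 0.0
```

```bash
python3 rc.py
python3 - <<'E'
from h import *; from cell import *
p=read_camera("side"); h=cv2.cvtColor(p["color"],cv2.COLOR_RGB2HSV)
m=((h[...,0]<6)|(h[...,0]>172))&(h[...,1]>100); y,x=np.nonzero(m); k=np.hypot(x-235.3,y-221.7)<14
print(x[k].min(),x[k].max(),y[k].min(),y[k].max(),x[k].mean(),y[k].mean(),k.sum())
go(get_state(),[.5485-.2198*.03,-.0017-.9755*.03,.06],-12.7)
E
```

```text
pos [0.5739 0.0915 0.1077] yaw_y -12.7 tilt [0.0054 0.0006] w 0.0442 F [ 0.5 -0.9  0.2] T [-0.082  0.079  0.091] gf 0.0 q6 0.337 t 13.5
shares [-0.009 -0.014  0.554] rz 0.0006
230 240 215 226 234.86075949367088 219.68354430379748 79
pos [0.5713 0.0912 0.1043] yaw_y -12.7 tilt [-0.0006 -0.0001] w 0.0439 F [-0.7 -0.1 -0.4] T [-0.049  0.105  0.022] gf 0.0 q6 0.337 t 13.6
shares [-0.838 -0.012  0.295] rz 0.0Traceback (most recent call last):
  File "rc.py", line 5, in <module>
    ys=y[k]; xs=x[k]; print("pred c",a,"seen x",xs.min(),xs.max(),"y",ys.min(),ys.max(), "mean",xs.mean(),ys.mean())
                                                ~~~~~~^^
    return umr_minimum(a, axis, None, out, keepdims, initial, where)
ValueError: zero-size array to reduction operation minimum which has no identity
```

The ring sits in the predicted nested box (cols 230–240, rows 215–226), so it is flat over the stub. Next is the handle push.

Emit:
step_arm(series=[1,-0.3,0,0,0,0,0,1,-0.6,0,0,0,0,0,1,-0.865,0,0,0,0,0,1,-0.865,0,0,0,0,0,1,-0.865,0,0.2,0,0,0,1,-0.865,0,0.4,0,0,0,1,-0.865,0,0.48,0,0,0,1,-0.865,0,0.48,0,0,0], newtons=15)

```text
t: 14.4
position: [0.5402, -0.0345, 0.0294]
tool_rot: [-0.003, 0.781, 0.625, -0.002]
force: [0.0, 1.3, 0.2]
gripper_width: 0.0006
grasp_force: 0.0
```

Run:
```python
from h import *; from cell import *
go(get_state(),[.5432,-.0355,.0325],-12.7)
```

```text
pos [ 0.5402 -0.0345  0.0294] yaw_y -12.68 tilt [-0.007   0.0009] w 0.0006 F [0.  1.3 0.2] T [-0.05   0.116  0.009] gf 0.0 q6 0.111 t 14.4
shares [-0.002  0.021 -0.021] rz 0.0001
```

Emit:
step_arm(series=[1,0.04,0,0,0,0,0,1,0.07,0,0,0,0,0,1,0.1,0,0,0,0,0,1,0.13,0,0,0,0,0,1,0.16,0,0,0,0,0,1,0.19,0,0,0,0,0,1,0.22,0,0,0,0,0,1,0.25,0,0,0,0,0])

```text
t: 15.2
position: [0.5517, 0.0016, 0.0328]
tool_rot: [0.0, 0.781, 0.625, 0.0]
force: [0.3, -2.0, 1.7]
gripper_width: 0.0004
grasp_force: 0.7
```

```bash
cat > rd.py <<'E'
from h import *; from cell import *
p=read_camera("side"); h=cv2.cvtColor(p["color"],cv2.COLOR_RGB2HSV); st=get_state()
go(st,[.5510+.2198*.08,-.0017+.9755*.08,.0325],-12.7)
print("Fx_tool",rot(st["tool_rot"]).inv().apply(st["force"]))
m=((h[...,0]<6)|(h[...,0]>172))&(h[...,1]>100); y,x=np.nonzero(m); k=(x>205)&(x<245)&(y>160)&(y<235)
print("red box",x[k].min(),x[k].max(),y[k].min(),y[k].max(),k.sum())
for c in np.arange(0,.125,.02):
    q=np.array([.5718-.2198*0,.0913,.03])+np.array([.2198,.9755,0])*c
    U=np.array([proj(p,q+[.015*np.cos(b),.015*np.sin(b),z]) for b in np.linspace(0,6.28,40) for z in(0,.022)]); print(round(c,3),np.round(U.min(0),1),np.round(U.max(0),1))
E
python3 rd.py
```

```text
pos [0.5517 0.0022 0.0327] yaw_y -12.7 tilt [0.0001 0.0005] w 0.0005 F [-0.5 -0.   0.1] T [-0.05   0.001 -0.022] gf 0.0 q6 0.18 t 15.25
shares [0.507 0.001 0.002] rz 0.0
Fx_tool [-0.13268586 -0.50236348 -0.14845345]Traceback (most recent call last):
  File "rd.py", line 6, in <module>
    print("red box",x[k].min(),x[k].max(),y[k].min(),y[k].max(),k.sum())
                    ~~~~~~~~^^
    return umr_minimum(a, axis, None, out, keepdims, initial, where)
ValueError: zero-size array to reduction operation minimum which has no identity
```

Emit:
step_arm(series=[1,0.035,0,0,0,0,0,1,0.07,0,0,0,0,0,1,0.105,0,0,0,0,0,1,0.14,0,0,0,0,0,1,0.175,0,0,0,0,0,1,0.21,0,0,0,0,0,1,0.245,0,0,0,0,0,1,0.28,0,0,0,0,0])

```text
t: 16.05
position: [0.5607, 0.0427, 0.0326]
tool_rot: [-0.0, 0.781, 0.625, -0.0]
force: [-1.2, -1.9, 0.6]
gripper_width: 0.0006
grasp_force: 0.8
```

```bash
python3 rd.py 2>&1 | grep -v Trace
python3 - <<'E'
from h import *; from cell import *
t=read_camera("top"); 
# carriage front edge & handle visible in top?
g=t["color"].astype(int)
for y in range(190,206,2): print(y,[tuple(g[y,x]) for x in range(200,236,4)])
E
```

```text
pos [0.5609 0.0434 0.0327] yaw_y -12.69 tilt [0.     0.0006] w 0.0002 F [0.5 0.5 0.3] T [-0.029  0.088 -0.062] gf 0.0 q6 0.254 t 16.1
shares [0.225 0.002 0.001] rz 0.0
Fx_tool [ 0.63953079  0.34402465 -0.3339876 ]
red box 223 223 203 203 1
0.0 [229.5 214.9] [241.  228.3]
0.02 [225.6 211.2] [237.  224.4]
0.04 [221.9 207.6] [233.2 220.7]
0.06 [218.2 204. ] [229.4 217. ]
0.08 [214.5 200.6] [225.7 213.3]
0.1 [211.  197.2] [222.1 209.8]
0.12 [207.5 193.9] [218.5 206.3]
190 [(np.int64(41), np.int64(44), np.int64(47)), (np.int64(36), np.int64(38), np.int64(40)), (np.int64(31), np.int64(59), np.int64(47)), (np.int64(110), np.int64(114), np.int64(120)), (np.int64(112), np.int64(88), np.int64(91)), (np.int64(102), np.int64(87), np.int64(89)), (np.int64(123), np.int64(127), np.int64(131)), (np.int64(24), np.int64(23), np.int64(22)), (np.int64(29), np.int64(51), np.int64(49))]
192 [(np.int64(37), np.int64(39), np.int64(41)), (np.int64(96), np.int64(100), np.int64(105)), (np.int64(31), np.int64(62), np.int64(51)), (np.int64(114), np.int64(117), np.int64(122)), (np.int64(68), np.int64(60), np.int6
[... 1922 characters left out ...]
int64(98), np.int64(102)), (np.int64(85), np.int64(93), np.int64(94)), (np.int64(88), np.int64(97), np.int64(97)), (np.int64(99), np.int64(104), np.int64(108)), (np.int64(116), np.int64(120), np.int64(125)), (np.int64(24), np.int64(23), np.int64(22)), (np.int64(34), np.int64(56), np.int64(54))]
204 [(np.int64(30), np.int64(64), np.int64(49)), (np.int64(41), np.int64(69), np.int64(58)), (np.int64(84), np.int64(91), np.int64(92)), (np.int64(97), np.int64(99), np.int64(103)), (np.int64(97), np.int64(101), np.int64(103)), (np.int64(95), np.int64(98), np.int64(100)), (np.int64(86), np.int64(93), np.int64(92)), (np.int64(18), np.int64(16), np.int64(15)), (np.int64(29), np.int64(51), np.int64(48))]
```

Emit:
step_arm(series=[1,0.03,0,0,0,0,0,1,0.06,0,0,0,0,0,1,0.09,0,0,0,0,0,1,0.12,0,0,0,0,0,1,0.145,0,0,0,0,0,1,0.17,0,0,0,0,0,1,0.19,0,0,0,0,0,1,0.21,0,0,0,0,0])

```text
t: 16.95
position: [0.5677, 0.0732, 0.0327]
tool_rot: [-0.0, 0.781, 0.625, -0.0]
force: [-0.1, -1.6, -0.7]
gripper_width: 0.0003
grasp_force: 0.7
```

Emit:
step_arm(series=[1,0.01,0,0,0,0,0,1,0.02,0,0,0,0,0])

```text
t: 17.15
position: [0.5683, 0.076, 0.0327]
tool_rot: [-0.0, 0.781, 0.625, -0.0]
force: [-1.2, -1.0, -0.5]
gripper_width: 0.0003
grasp_force: 0.6
```

Emit:
step_arm(series=[1,0.007,0,0,0,0,0,1,0.014,0,0,0,0,0,1,0.02,0,0,0,0,0])

```text
t: 17.45
position: [0.5689, 0.0788, 0.0327]
tool_rot: [-0.0, 0.781, 0.625, -0.0]
force: [0.3, -0.4, -0.0]
gripper_width: 0.0004
grasp_force: 0.6
```

Emit:
step_arm(series=[1,0.007,0,0,0,0,0,1,0.013,0,0,0,0,0])

```text
t: 17.65
position: [0.5694, 0.0808, 0.0327]
tool_rot: [-0.0, 0.781, 0.625, -0.0]
force: [-0.6, -0.5, -0.5]
gripper_width: 0.0005
grasp_force: 0.6
```

Emit:
step_arm(series=[1,0.007,0,0,0,0,0,1,0.013,0,0,0,0,0])

```text
t: 17.85
position: [0.5698, 0.0827, 0.0327]
tool_rot: [-0.0, 0.781, 0.625, -0.0]
force: [-0.3, -0.5, -0.0]
gripper_width: 0.0004
grasp_force: 0.6
```

Emit:
step_arm(series=[1,0.007,0,0,0,0,0,1,0.013,0,0,0,0,0])

```text
t: 18.05
position: [0.5703, 0.0846, 0.0327]
tool_rot: [-0.0, 0.781, 0.625, -0.0]
force: [-1.5, -0.9, -0.0]
gripper_width: 0.0005
grasp_force: 0.6
```

Emit:
step_arm(series=[1,0.007,0,0,0,0,0,1,0.013,0,0,0,0,0])

```text
t: 18.25
position: [0.5706, 0.0862, 0.0327]
tool_rot: [0.0, 0.781, 0.625, -0.0]
force: [-1.2, -3.4, 0.6]
gripper_width: 0.0005
grasp_force: 1.9
```

Emit:
step_arm(series=[1,0.007,0,0,0,0,0,1,0.013,0,0,0,0,0])

```text
t: 18.45
position: [0.5707, 0.087, 0.0326]
tool_rot: [0.001, 0.781, 0.625, -0.001]
force: [-2.8, -8.6, 1.6]
gripper_width: 0.0004
grasp_force: 4.4
```

Emit:
step_arm(series=[1,-0.1,0,0,0,0,0,1,-0.25,0,0,0,0,0,1,-0.3,0,-0.3,0,0,0,1,-0.3,0,-0.63,0,0,0,0.45,-0.3,0,-0.96,0,0,0,0.45,-0.3,0,-1,0,0,-0.047,0.45,-0.3,0,-1,0,0,-0.094,0.45,-0.3,0,-1,0,0,-0.141])

```text
t: 19.25
position: [0.5622, 0.0443, 0.1843]
tool_rot: [0.001, 0.622, 0.783, 0.002]
force: [0.5, -0.1, -0.2]
gripper_width: 0.0303
grasp_force: 0.0
```

Run:
```python
from h import *; from cell import *
st=get_state(); go(st,[.5953,.196,.24],150)
p=read_camera("side"); h=cv2.cvtColor(p["color"],cv2.COLOR_RGB2HSV)
m=((h[...,0]<6)|(h[...,0]>172))&(h[...,1]>100); y,x=np.nonzero(m); k=(x>195)&(x<245)&(y>170)&(y<235)
print("red box",x[k].min(),x[k].max(),y[k].min(),y[k].max(),k.sum())
for c in (.1,.106,.11):
    q=np.array([.5718,.0913,.03])+np.array([.2198,.9755,0])*c
    U=np.array([proj(p,q+[.015*np.cos(b),.015*np.sin(b),z]) for b in np.linspace(0,6.28,40) for z in(0,.022)]); print(round(c,3),np.round(U.min(0),1),np.round(U.max(0),1))
import pickle; P=pickle.load(open("p0.pkl","rb"))
for z in(.205,.21,.215): print(z,onz(P["top"],(200.4,188.9),z),proj(P["side"],[.5953,.196,z]),proj(P["top"],[.5953,.196,z]))
g=P["side"]["color"].astype(int).mean(2); print(g[144:206,208:222:1].astype(int))
```

```text
pos [0.5622 0.0443 0.1843] yaw_y 13.01 tilt [0.0037 0.001 ] w 0.0303 F [ 0.5 -0.1 -0.2] T [-0.013  0.069  0.006] gf 0.0 q6 -0.194 t 19.25
shares [ 0.936  0.444 -0.369] rz -0.7611
red box 210 219 199 206 48
0.1 [211.  197.2] [222.1 209.8]
0.106 [209.9 196.2] [221.  208.7]
0.11 [209.3 195.5] [220.3 208.1]
0.205 [0.59517871 0.19044836 0.205     ] [212.57078255 150.80787307] [198.40439452 188.85442902]
0.21 [0.59487144 0.18986876 0.21      ] [212.48287322 149.12233615] [198.18766234 188.74342727]
0.215 [0.59456418 0.18928917 0.215     ] [212.39456195 147.42928822] [197.9691097  188.63149252]
[[ 99 100 100 102 103 101 102 101 100 116 107 101 100 100]
 [101  99  98  99 101 103 103 118 144 163 155 132 110  98]
 [ 99 101 102  98 108 118 143 163 194 195 195 179 154 131]
 [104 101  97  94 113 131 178 184 193 193 193 192 191 177]
 [ 97  97  85  76  89  94 116 141 177 194 194 193 190 194]
 [ 87  77  76  77  76  80  77  74 117 191 194 193 193 191]
 [ 73  75  76  75  75  77  77  75  69 181 190 192 188 189]
 [ 64  70  74  73  70  69  66  65  54 157 190 192 190 193]
 [ 51  54  54  63  60  60  51  50
[... 2453 characters left out ...]
0 142 141 106  73  79  75  80 137 136 136 115 120]
 [ 70 144 143 142 119  84  82  86  87 138 140 137 119  83]
 [ 61 131 143 141 142 108 113 119 116 141 140 130  92  86]
 [ 61  96 130 138 137 137 137 137 136 133 125 101  86  84]
 [ 57  72  85 115 115 121 120 122 123 106  79  92 113  96]
 [ 54  61  69  74  74  76  75  75  72  80 103 132 144 123]
 [ 61  64  70  74  81  83  78  82  81  89 129 142 145 143]
 [ 71  73  87  85  83  86  83  87  85  79  85 129 141 143]
 [ 85  88  87  86  86  84  86  83  85  84  78  84 128 141]
 [ 86  83  83  84  84  86  83  85  85  85  85  83  87 130]
 [ 83  86  86  86  85  84  86  87  84  88  85  82  81  84]
 [ 85  85  82  83  85  84  87  86  87  84  86  85  86  80]]
```

Emit:
step_arm(series=[0.45,0,0,-0.2,0,0,-0.047,0.45,0,0,-0.37,0,0,-0.094,0.45,0,0,-0.37,0,0,-0.141,0.45,0,0,-0.37,0,0,-0.188,0.45,0,0,-0.37,0,0,-0.235,0.45,0,0,-0.37,0,0,-0.282,0.45,0,0,-0.37,0,0,-0.329,0.45,0,0,-0.37,0,0,-0.37])

```text
t: 20.1
position: [0.5614, 0.0444, 0.2382]
tool_rot: [0.0, 0.092, 0.996, 0.0]
force: [0.2, 0.4, 0.1]
gripper_width: 0.0485
grasp_force: 0.0
```

Run:
```python
from h import *; from cell import *
st=get_state(); go(st,[.5953,.195,.24],77)
t=read_camera("top"); 
for l in("ratchet_top","spindle"): print(l,[(np.round(d["at"],1).tolist(),round(d["conf"],2)) for d in landmark_of(t,l)][:3])
g=t["color"].mean(2).astype(int); print(g[180:200,190:212])
```

```text
pos [0.5614 0.0444 0.2382] yaw_y 79.44 tilt [0.0007 0.0008] w 0.0485 F [0.2 0.4 0.1] T [0.069 0.015 0.   ] gf 0.0 q6 -1.353 t 20.1
shares [-0.038  1.029 -0.011] rz 0.0136
ratchet_top []
spindle [([202.0, 189.9], 0.64)]
[[ 47  46  45  44  44  49  46  72  68  75  77  61  64  68  64  57  51  46
   46  46  48  46]
 [ 46  43  47  45  47  46  46  45  48  39  46  55  64  86  77  66  64  56
   62  61  53  51]
 [ 47  47  46  47  46  46  47  44  46  46  47  43  42  44  49  43  67  65
   76  75  69  73]
 [ 46  47  45  46  48  46  47  45  44  47  46  43  43  43  44  46  43  48
   50  46  73  84]
 [ 44  45  44  48  49  48  48  40  47  45  43  58  52  41  45  46  44  46
   44  44  44  24]
 [ 47  47  47  48  47  45  44  38  45  38  34  69  53  77  50  45  45  47
   45  47  46  13]
 [ 47  49  48  46  45  46  46  40  41  42  42  36  31 105  81  45  43  45
   46  46  39   8]
 [ 45  46  45  48  46  50  43  42  41  42  42  46  41  39 106  63  45  45
   42  43  38  16]
 [ 48  43  45  45  46  54  42  43  45  47  52  55  54  16  61  99  40  43
   43  47  33  28]
 [ 45  44  44  45  47  48  42  43  44  52  6
[... 279 characters left out ...]
9  35  17  34 100  81  37  47
   45  31  33  81]
 [ 47  45  43  46  45  50  72  64  61  52  33  34  52  85 108  33  37  45
   45  24  45  96]
 [ 46  47  44  47  46  48  47  71  83  76  65  68  86 102  63  43  45  44
   43  27  51  98]
 [ 45  45  45  42  43  46  45  47  56  75  84  73  66  38  39  44  49  47
   41  22  73 104]
 [ 48  49  46  44  46  45  44  45  45  47  44  44  45  46  45  46  46  45
   33  22  83 112]
 [ 34  44  47  42  45  45  46  45  44  46  45  45  46  44  45  46  46  48
   25  40 108 116]
 [ 18  63  68  65  55  50  45  42  45  45  43  43  46  44  44  46  46  43
   20  72 116 117]
 [ 54  96  98  98  83  75  65  62  52  55  43  48  42  46  45  45  46  42
   20  99 119 119]]
```

Emit:
step_arm(series=[0.45,-0.01,0.25,0,0,0,0,0.45,-0.02,0.5,0,0,0,0,0.45,-0.03,0.75,0,0,0,0,0.45,-0.04,1,0,0,0,0])

```text
t: 20.65
position: [0.5954, 0.192, 0.2383]
tool_rot: [0.0, 0.096, 0.995, 0.0]
force: [0.3, -0.2, 0.6]
gripper_width: 0.0485
grasp_force: 0.0
```

Emit:
step_arm(series=[0.45,0,0.026,0,0,0,0,0.45,0,0.026,0,0,0,0,0.45,0,0.026,0,0,0,0])

```text
t: 20.95
position: [0.5955, 0.1937, 0.238]
tool_rot: [-0.0, 0.094, 0.996, -0.0]
force: [-0.5, -0.6, -0.9]
gripper_width: 0.0483
grasp_force: 0.0
```

Run:
```python
from h import *; from cell import *
st=get_state(); go(st,[.5955,.1945,.1755],77)
```

```text
pos [0.5955 0.1937 0.238 ] yaw_y 79.18 tilt [-0.0004 -0.0007] w 0.0483 F [-0.5 -0.6 -0.9] T [ 0.042 -0.002  0.036] gf 0.0 q6 -1.107 t 20.95
shares [0.001 0.006 0.417] rz 0.0121
```

Emit:
step_arm(series=[0.45,0,0,0.12,0,0,0,0.45,0,0,0.24,0,0,0,0.45,0,0,0.32,0,0,0,0.45,0,0,0.32,0,0,0])

```text
t: 21.35
position: [0.5942, 0.1929, 0.1879]
tool_rot: [-0.002, 0.094, 0.996, -0.001]
force: [0.6, 0.1, -0.1]
gripper_width: 0.0484
grasp_force: 0.0
```

Emit:
step_arm(series=[0.45,0,0,0.05,0,0,0,0.45,0,0,0.095,0,0,0,0.85,0,0,0.095,0,0,0,0.85,0,0,0.095,0,0,0,0.85,0,0,0.095,0,0,0,0.85,0,0,0.095,0,0,0,0.85,0,0,0.095,0,0,0], newtons=4)

```text
t: 22.05
position: [0.5962, 0.1955, 0.1765]
tool_rot: [0.001, 0.093, 0.996, 0.001]
force: [1.3, 3.5, -0.2]
gripper_width: 0.024
grasp_force: 4.0
```

```bash
cat > rs.py <<'E'
from h import *; from cell import *
st=get_state(); go(st,[.5955,.1945,.1755],150); r=rot(st["tool_rot"]).inv()
print("F tool",np.round(r.apply(st["force"]),2),"T tool",np.round(r.apply(st["ft_torque"]),3))
E
python3 rs.py
```

```text
pos [0.5962 0.1955 0.1765] yaw_y 79.29 tilt [0.0013 0.0016] w 0.024 F [ 1.3  3.5 -0.2] T [ 0.55  -0.171  0.028] gf 4.0 q6 -1.108 t 22.05
shares [ 0.003 -0.008  0.007] rz -0.3928
F tool [-0.62  3.65  0.16] T tool [-0.572 -0.066 -0.027]
```

Emit:
step_arm(series=[0.85,0,0.013,0,0,0,0,0.85,0,0.013,0,0,0,0,0.85,0,0.013,0,0,0,0])

```text
t: 22.35
position: [0.5963, 0.1959, 0.1764]
tool_rot: [0.0, 0.093, 0.996, -0.0]
force: [-0.7, -1.9, 3.0]
gripper_width: 0.0238
grasp_force: 4.0
```

```bash
python3 rs.py
```

```text
pos [0.5963 0.1959 0.1764] yaw_y 79.29 tilt [ 0.0003 -0.001 ] w 0.0238 F [-0.7 -1.9  3. ] T [-0.262  0.074  0.015] gf 4.0 q6 -1.105 t 22.35
shares [ 0.004 -0.01   0.006] rz -0.3929
F tool [ 0.3  -2.03 -2.95] T tool [ 0.271  0.024 -0.015]
```

Emit:
step_arm(series=[0.5,0,-0.005,0,0,0,0,0.5,0,-0.005,0,0,0,0,0.5,0,-0.005,0,0,0,-0.045,0.5,0,-0.005,0,0,0,-0.09,0.5,0,-0.005,0,0,0,-0.135,0.5,0,-0.005,0,0,0,-0.18,0.5,0,-0.005,0,0,0,-0.225,0.5,0,-0.005,0,0,0,-0.27])

```text
t: 23.15
position: [0.5957, 0.1958, 0.1755]
tool_rot: [-0.0, -0.327, 0.945, 0.0]
force: [0.4, 0.6, 0.7]
gripper_width: 0.0442
grasp_force: 0.0
```

Emit:
step_arm(series=[0.5,0,0,0,0,0,-0.045,0.5,0,0,0,0,0,-0.09,0.5,0,0,0,0,0,-0.11,0.85,0,0,0,0,0,-0.11,0.85,0,0,0,0,0,-0.11,0.85,0,0,0,0,0,-0.11,0.85,0,0,0,0,0,-0.11], newtons=6)

```text
t: 23.85
position: [0.595, 0.1962, 0.1757]
tool_rot: [-0.001, -0.482, 0.876, 0.001]
force: [-2.3, 1.9, 1.1]
gripper_width: 0.0238
grasp_force: 6.0
```

```bash
python3 rs.py
```

```text
pos [0.595  0.1962 0.1757] yaw_y 147.64 tilt [-0.0021  0.0007] w 0.0238 F [-2.3  1.9  1.1] T [0.394 0.633 0.007] gf 6.0 q6 -2.299 t 23.85
shares [ 0.008 -0.009  0.001] rz -0.0131
F tool [-0.39  2.91 -1.1 ] T tool [-0.746  0.006 -0.007]
```

Emit:
step_arm(series=[0.85,0,0.007,0,0,0,0,0.85,0,0.007,0.003,0,0,0.045,0.85,0,0.007,0.006,0,0,0.09,0.85,0,0.007,0.009,0,0,0.135,0.85,0,0.007,0.012,0,0,0.18])

```text
t: 24.35
position: [0.595, 0.1962, 0.1739]
tool_rot: [-0.0, -0.216, 0.976, -0.0]
force: [-1.3, -0.3, 0.2]
gripper_width: 0.0238
grasp_force: 6.0
```

```bash
python3 rs.py
```

```text
pos [0.595  0.1962 0.1739] yaw_y 114.94 tilt [-0.     -0.0004] w 0.0238 F [-1.3 -0.3  0.2] T [0.159 0.255 0.002] gf 6.0 q6 -1.727 t 24.35
shares [ 0.002 -0.011 -0.01 ] rz -0.1948
F tool [ 1.33  0.29 -0.19] T tool [-0.252  0.164 -0.002]
```

Emit:
step_arm(series=[0.85,0,0,0.003,0,0,0.045,0.85,0,0,0.006,0,0,0.09,0.85,0,0,0.009,0,0,0.135])

```text
t: 24.65
position: [0.5951, 0.1961, 0.1726]
tool_rot: [0.0, -0.006, 1.0, -0.0]
force: [-1.9, 1.0, -1.1]
gripper_width: 0.0235
grasp_force: 6.0
```

```bash
python3 rs.py
```

```text
pos [0.5951 0.1961 0.1726] yaw_y 90.64 tilt [ 0.     -0.0005] w 0.0235 F [-1.9  1.  -1.1] T [0.102 0.196 0.03 ] gf 6.0 q6 -1.303 t 24.65
shares [-0.003 -0.01  -0.02 ] rz -0.3298
F tool [1.9  1.03 1.13] T tool [-0.105  0.195 -0.03 ]
```

Emit:
step_arm(series=[0.85,0.003,0.001,0.004,0,0,0.045,0.85,0.003,0.001,0.007,0,0,0.09,0.85,0.003,0.001,0.01,0,0,0.135])

```text
t: 24.95
position: [0.595, 0.1959, 0.1712]
tool_rot: [0.0, 0.205, 0.979, -0.0]
force: [-0.0, -0.1, -0.1]
gripper_width: 0.0241
grasp_force: 6.0
```

```bash
python3 rs.py
```

```text
pos [0.595  0.1959 0.1712] yaw_y 66.34 tilt [ 0.0008 -0.0009] w 0.0241 F [-0.  -0.1 -0.1] T [-0.042  0.07   0.083] gf 6.0 q6 -0.878 t 24.95
shares [-0.007 -0.008 -0.028] rz -0.4648
F tool [-0.02 -0.09  0.06] T tool [ 0.067  0.047 -0.083]
```

Emit:
step_arm(series=[0.85,0,0,0.003,0,0,0.045,0.85,0,0,0.006,0,0,0.09])

```text
t: 25.15
position: [0.595, 0.1959, 0.1703]
tool_rot: [0.0, 0.341, 0.94, -0.0]
force: [-0.6, 0.6, -0.3]
gripper_width: 0.0237
grasp_force: 6.0
```

```bash
python3 rs.py
```

```text
pos [0.595  0.1959 0.1703] yaw_y 50.14 tilt [ 0.0007 -0.001 ] w 0.0237 F [-0.6  0.6 -0.3] T [-0.105  0.147  0.053] gf 6.0 q6 -0.596 t 25.15
shares [-0.009 -0.005 -0.035] rz -0.5548
F tool [0.81 0.09 0.27] T tool [ 0.175  0.046 -0.054]
```

Emit:
step_arm(series=[0.85,0,0,0.003,0,0,0.045,0.85,0,0,0.006,0,0,0.09])

```text
t: 25.35
position: [0.5949, 0.1958, 0.1695]
tool_rot: [0.001, 0.47, 0.883, -0.0]
force: [-1.2, -1.3, 1.6]
gripper_width: 0.0238
grasp_force: 6.0
```

```bash
python3 rs.py
python3 - <<'E'
from cell import *; import numpy as np
from h import *
# foot vs ring: rows down a column through the ring
p=read_camera("side"); c=p["color"].astype(int)
for y in range(186,212): print(y,[tuple(int(v) for v in c[y,x]) for x in (211,214,217)])
E
```

```text
pos [0.5949 0.1958 0.1695] yaw_y 33.95 tilt [ 0.0006 -0.0011] w 0.0238 F [-1.2 -1.3  1.6] T [-0.172  0.204  0.071] gf 6.0 q6 -0.313 t 25.35
shares [-0.009 -0.002 -0.04 ] rz -0.6447
F tool [-0.41 -1.7  -1.58] T tool [ 0.266 -0.029 -0.072]
186 [(59, 63, 57), (54, 49, 46), (54, 50, 48)]
187 [(59, 63, 57), (55, 51, 47), (57, 56, 51)]
188 [(55, 58, 53), (57, 56, 54), (69, 71, 65)]
189 [(59, 65, 58), (61, 63, 58), (89, 92, 87)]
190 [(58, 61, 57), (68, 69, 65), (81, 86, 79)]
191 [(59, 62, 55), (80, 76, 77), (58, 63, 57)]
192 [(59, 65, 57), (82, 81, 80), (60, 64, 58)]
193 [(57, 63, 57), (80, 79, 75), (73, 76, 71)]
194 [(98, 99, 96), (79, 77, 76), (115, 114, 111)]
195 [(148, 144, 145), (81, 78, 76), (145, 141, 141)]
196 [(148, 143, 144), (84, 79, 79), (143, 138, 139)]
197 [(149, 144, 144), (90, 86, 85), (146, 141, 141)]
198 [(148, 142, 144), (114, 110, 111), (145, 140, 140)]
199 [(134, 131, 131), (141, 139, 140), (142, 137, 140)]
200 [(93, 91, 87), (128, 125, 126), (110, 106, 105)]
201 [(80, 70, 71), (79, 73, 69), (85, 73, 70)]
202 [(88, 60, 56), (86, 62, 60), (88, 57, 52)]
203 [(85, 56, 53), (88, 56, 53), (86, 53, 52)]
204 [(88, 57, 53), (89, 56, 52), (87, 56, 51)]
205 [(88, 53, 49), (91, 58, 55), (86, 53, 51)]
206 [(102, 80, 79), (89, 56, 54), (86, 54, 51)]
207 [(139, 126, 127), (103, 82, 77), (111, 93, 94)]
208 [(138, 136, 136), (131, 119, 119), (153, 148, 149)]
209 [(134, 133, 133), (146, 142, 141), (163, 158, 160)]
210 [(162, 157, 160), (170, 166, 168), (170, 166, 167)]
211 [(126, 121, 124), (175, 172, 173), (169, 166, 167)]
```

Emit:
step_arm(series=[0.85,0,0,0.002,0,0,0.045,0.85,0,0,0.003,0,0,0.09])

```text
t: 25.6
position: [0.5949, 0.1958, 0.1695]
tool_rot: [0.001, 0.588, 0.809, -0.0]
force: [-2.2, -2.0, 2.2]
gripper_width: 0.0239
grasp_force: 6.0
```

```bash
python3 rs.py
python3 - <<'E'
from cell import *; import numpy as np
# average several readings of force/torque
F=[];T=[]
for i in range(4):
    read_camera("side"); s=get_state(); F.append(s["force"]);T.append(s["ft_torque"])
print(np.mean(F,0),np.mean(T,0),np.std(F,0),np.std(T,0))
E
```

```text
pos [0.5949 0.1958 0.1695] yaw_y 17.92 tilt [ 0.0006 -0.0011] w 0.0239 F [-2.2 -2.   2.2] T [-0.274  0.382  0.073] gf 6.0 q6 -0.033 t 25.6
shares [-0.01   0.001 -0.04 ] rz -0.7338
F tool [-1.26 -2.75 -2.17] T tool [ 0.447 -0.143 -0.074]
[-1.50469641 -1.8780143   2.49430449] [-0.35489629  0.33541831  0.03782957] [0.53816319 0.31040195 0.70304247] [0.03649996 0.0426965  0.02229414]
```

Emit:
step_arm(series=[0.9,-0.002,-0.004,-0.003,0,0,0,0.9,-0.002,-0.004,-0.003,0,0,0.045,0.9,-0.002,-0.004,-0.003,0,0,0.09,0.9,-0.002,-0.004,-0.003,0,0,0.135,0.9,-0.002,-0.004,-0.003,0,0,0.18], newtons=10)

```text
t: 26.3
position: [0.5946, 0.1958, 0.1695]
tool_rot: [0.0, 0.791, 0.612, 0.0]
force: [-0.5, -1.4, 0.6]
gripper_width: 0.0239
grasp_force: 10.0
```

```bash
python3 rs.py
```

```text
pos [0.5946 0.1958 0.1695] yaw_y -14.51 tilt [ 0.0009 -0.0001] w 0.0239 F [-0.5 -1.4  0.6] T [-0.28   0.146  0.049] gf 10.0 q6 0.532 t 26.3
shares [-0.007  0.008 -0.04 ] rz -0.9139
F tool [-1.46 -0.12 -0.64] T tool [ 0.071 -0.307 -0.049]
```

Emit:
step_arm(series=[0.9,-0.002,0,0,0,0,0.045,0.9,-0.002,0,0,0,0,0.09,0.9,-0.002,0,0,0,0,0.135,0.9,-0.002,0,0,0,0,0.18])

```text
t: 26.7
position: [0.5944, 0.1959, 0.1695]
tool_rot: [-0.0, 0.93, 0.367, 0.0]
force: [-0.1, -0.5, 1.2]
gripper_width: 0.0236
grasp_force: 10.0
```

Emit:
step_arm(series=[0.9,0,0,0,0,0,0.045,0.9,0,0,0,0,0,0.09,0.9,0,0,0,0,0,0.135,0.9,0,0,0,0,0,0.18,0.9,0,0,0,0,0,0.22])

```text
t: 27.2
position: [0.5943, 0.196, 0.1695]
tool_rot: [-0.0, 1.0, 0.031, 0.0]
force: [-0.0, 0.2, 1.7]
gripper_width: 0.0235
grasp_force: 10.0
```

```bash
python3 rs.py
```

```text
pos [0.5943 0.196  0.1695] yaw_y -86.49 tilt [0.0006 0.0007] w 0.0235 F [-0.   0.2  1.7] T [0.002 0.268 0.03 ] gf 10.0 q6 1.788 t 27.2
shares [ 0.007  0.011 -0.04 ] rz -1.3138
F tool [-0.04 -0.18 -1.71] T tool [ 0.018 -0.268 -0.029]
```

Emit:
step_arm(series=[0.45,0,0,0,0,0,0,0.45,0,0,0,0,0,0,0.45,0,0,0,0,0,0,0.45,0,0,-0.2,0,0,0,0.45,0,0,-0.5,0,0,0,0.45,0,0,-0.7,0,0,0,0.45,0,0,-0.7,0,0,0])

```text
t: 27.9
position: [0.5973, 0.1966, 0.2812]
tool_rot: [-0.001, 0.999, 0.033, 0.005]
force: [0.6, 0.5, 1.3]
gripper_width: 0.0486
grasp_force: 0.0
```

Emit:
step_arm(series=[0.45,-0.25,0.3,0,0,0,0,0.45,-0.5,0.6,0,0,0,0,0.45,-0.75,0.9,0,0,0,0,0.45,-0.9,1,0,0,0,0,0.45,-0.9,1,0,0,0,0])

```text
t: 28.4
position: [0.465, 0.0344, 0.273]
tool_rot: [0.001, 1.0, 0.031, -0.002]
force: [-0.4, -0.2, 0.7]
gripper_width: 0.0483
grasp_force: 0.0
```

```bash
python3 rs.py
python3 - <<'E'
from h import *; from cell import *; import pickle
P=pickle.load(open("p0.pkl","rb")); t=read_camera("top"); s=read_camera("side")
A=cv2.resize(P["top"]["color"][178:200,188:214],(400,338),interpolation=cv2.INTER_CUBIC);B=cv2.resize(t["color"][178:200,188:214],(400,338),interpolation=cv2.INTER_CUBIC)
C=cv2.resize(P["side"]["color"][140:230,185:290],(400,262));D=cv2.resize(s["color"][140:230,185:290],(400,262))
cv2.imwrite("pics/c6.png",cv2.vconcat([cv2.hconcat([A,B]),cv2.hconcat([C,D])])[:,:,::-1])
E
```

```text
pos [0.465  0.0344 0.273 ] yaw_y -86.43 tilt [-0.0032 -0.0014] w 0.0483 F [-0.4 -0.2  0.7] T [ 0.004  0.174 -0.002] gf 0.0 q6 1.53 t 28.4
shares [ 0.937 -1.012  0.646] rz -1.3135
F tool [-0.39  0.21 -0.73] T tool [ 0.015 -0.174  0.002]
```

View pics/c6.png

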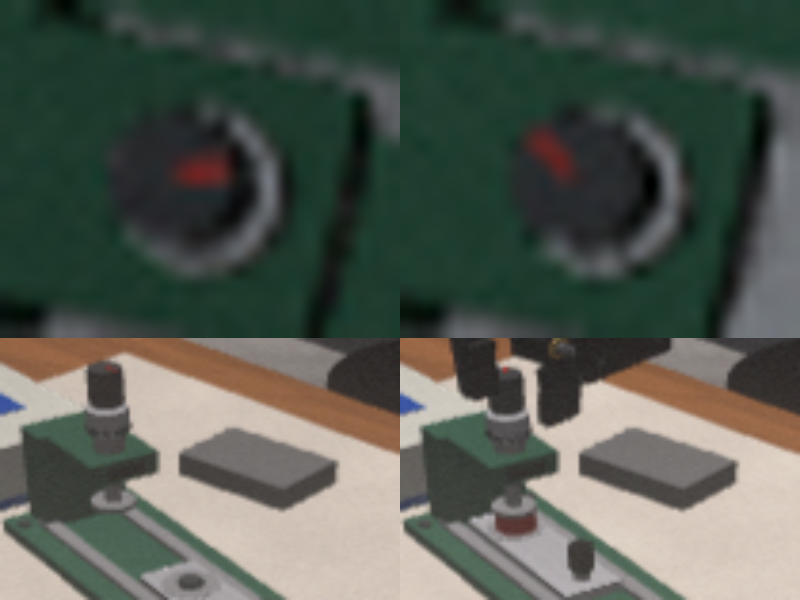

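The pointer on the ratchet turned about 235–240° clockwise. The spindle sank 6.2 mm (1.95 rad), which leaves about 2.1–2.2 rad of slip. The ring is clamped under the foot with the carriage home. I do one quick check that the other rings are unmoved, then hand in.

Run:
```python
from h import *; from cell import *; import pickle
P=pickle.load(open("p0.pkl","rb"))["side"]; s=read_camera("side")
for n,lo,hi in(("yel",18,36),("blue",105,130)):
    for c in(((262,290),(260,317),(297,327)) if n=="yel" else((326,286),)):
        o=[]
        for p in(P,s):
            h=cv2.cvtColor(p["color"],cv2.COLOR_RGB2HSV); y,x=np.nonzero((h[...,0]>=lo)&(h[...,0]<=hi)&(h[...,1]>100)); k=np.hypot(x-c[0],y-c[1])<14; o.append((round(x[k].mean(),1),round(y[k].mean(),1),int(k.sum())))
        print(n,o)
print(close_job())
```

```text
yel [(np.float64(261.5), np.float64(289.5), 153), (np.float64(261.5), np.float64(289.4), 152)]
yel [(np.float64(259.7), np.float64(316.6), 184), (np.float64(259.7), np.float64(316.6), 184)]
yel [(np.float64(296.5), np.float64(326.4), 189), (np.float64(296.5), np.float64(326.4), 189)]
blue [(np.float64(326.8), np.float64(285.4), 117), (np.float64(326.6), np.float64(285.4), 114)]
the job is handed in; nothing more can be done
None
```

The job is handed in (no verdict returned): the red ring is clamped on the stub with the carriage against its stop, the ratchet slipped about 2.1 rad (a third of a turn), and the yellow and blue rings checked at the end had not moved.

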